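# Slide a metal blank out of the drying tray and stack it

## Task

The flat aluminium blank in the wooden drying tray under the work light is dry: lay a fingertip on it, pressing lightly, slide it out over the tray's open front until enough overhangs to take it by its long sides, and lift it away. Set it down gently, without dropping it, on top of the pile of two like blanks, lying flat with its edges flush with the pile. Do not shift the pile, and leave everything else on the bench where it is.

Things in the scene. Friction and masses are not known exactly. Their poses are not given: they have to be found in the camera images.
- blank_mid (a point): the blank to move: a plain aluminium plate 150 x 60 x 6 mm, about 0.15 kg, loose and flat in the tray, its near end 0 to 8 mm inside the open front. A fingertip press of about 10 N drags it (friction on the slick tray liner about 0.1); 55 mm of overhang is about right, over 70 it tips off. The point is its centre (3 mm above its underside); x along its 150 mm length, y along its 60 mm width, z up.
- tray_front (a point): middle of the fixed wooden tray's open front edge, at the height of its floor (50 mm over the bench). x points level into the tray, y along the edge, z up. Floor (slick white liner) 162 mm long to the end wall, 64 wide between 12 mm thick side walls; all walls rise 6 mm, flush with the blank's top, so no finger fits round it inside. The space in front is free down to the bench.
- light_front (a point): middle of the lower front edge of the fixed work light bridging the tray (same axes as tray_front; 48 mm into the tray, 126 above its floor). The housing goes 75 mm back (+x), 120 to either side, 30 up; its 14 mm square posts stand 38 mm behind this point, 107 to either side. An upright tool cannot reach the blank under or near it; one leaning back about 40 degrees, entering from the front, can.
- pile_mid (a point): centre of the upper blank of the pile (3 mm below the pile's top). The pile is two loose aluminium blanks 150 x 60 x 6 mm, one flush on the other, on a fixed wooden stand 170 x 80 x 20 mm, in the open; x along their length, y along their width, z up. Pile top 32 mm above the bench; a blank correctly stacked has its centre 6 mm above this point.
- bottle: bystander: pale plastic bottle, 48 across, 150 mm tall; not to be disturbed. Origin at its underside
- cap_a: bystander: small round plastic bottle cap, 38 across, 15 mm tall; not to be disturbed. Origin at its underside
- cap_b: bystander: small round plastic bottle cap, 38 across, 15 mm tall; not to be disturbed. Origin at its underside
- saw: bystander: metal saw frame with wooden handle, about 290 x 100 mm, lying flat; not to be disturbed. Origin at its underside
- hammer: bystander: hammer with a wooden handle, about 250 mm long, lying flat; not to be disturbed. Origin at its underside
- brush: bystander: flat brush with a wooden handle, about 200 mm long, lying flat; not to be disturbed. Origin at its underside
- offcut: bystander: L-shaped copper offcut, 70 x 55 x 4 mm; not to be disturbed. Origin at its underside
- tray: the tray as a whole with its light (see point tray_front); origin on the bench under its centre, 86 mm behind the front edge, same axes
- blank: the blank to move (see point blank_mid); origin at the centre of its underside
- pile_top: the upper blank of the pile (see point pile_mid); origin at the centre of its underside
Mind the look-alikes: they are no part of the job. Leave any turquoise look-alike of the pile_top alone. Leave any purple look-alike of the blank alone.

How it is judged (in metres and radians):
On the way, in this order (a step that is already met when the one before it is completed fails the run):
1. the blank, still lying flat on the tray, overhangs the open front by more than 25 mm (x of blank_mid in the frame of tray_front between -0.005 and 0.05 m and angle between blank_mid's own z axis and vertical below 0.08 rad and z of blank_mid in the frame of tray_front below 0.006 m), for 0.2 s.
2. the blank is held in the fingers, lifted clear of the tray (z of blank_mid in the frame of tray_front above 0.018 m and contact force between the fingers and blank above 1 N), for 0.2 s.
3. the blank is lowered onto the pile while still held (less than 8 mm above it) (horizontal distance between blank_mid and pile_mid below 0.02 m and z of blank_mid in the frame of pile_mid below 0.014 m and contact force between the fingers and blank above 1 N), for 0.05 s.
At the end, for the whole second after the job is handed in: the blank lies flat and at rest on the upper blank of the pile, its centre within 8 mm sideways of that blank's centre and its length within 6 degrees of that blank's, and the pile's upper blank is within 10 mm of where it was (horizontal distance between blank_mid and pile_mid below 0.008 m and angle between the x axis of blank and the x axis of pile_top, either way round below 0.1 rad and z of blank_mid in the frame of pile_mid between 0.004 and 0.008 m and angle between each of blank_mid, pile_mid's own z axis and vertical below 0.04 rad and linear speed of blank below 0.01 m/s and angular speed of blank below 0.1 rad/s and distance of pile_mid from where it was at the start of the episode below 0.01 m); the robot touches nothing.
It fails at once if a bystander is moved by more than 20 mm (distance of any of bottle, cap_a, cap_b, saw, hammer, brush, offcut from where it was at the start of the episode above 0.02 m).
It fails at once if the pile's upper blank is shifted by more than 15 mm (distance of pile_mid from where it was at the start of the episode above 0.015 m).
It fails at once if the blank is pressed onto the tray with more than 60 N (contact force between blank and tray above 60 N).
It also fails if it takes over 67 s, if anything falls off the work surface, if the arm or the gripper's body presses on something with over 40 N, if the wrist force passes 120 N, or if a joint passes its speed limit or range.

## Robot

A 6-joint arm with a two-finger parallel gripper is mounted at the origin on the work surface. World frame = base frame: x ahead of the robot, y to its left, z up, the work surface at z = 0. Lengths are in mm, angles in rad, forces in N, time in s.
With the tool pointing down it reaches from about 400 to 925 mm from the base axis. Payload 12.5 kg.
Tool frame: the origin (TCP) lies midway between the tips of the shut fingers; the grasp point (between the pads) lies 19 mm behind it; z points along the fingers, y is the direction in which the jaws open and shut (so a half turn about z gives the same grasp; the last joint's range is limited). The gripper opens to 95 mm and grips with 3 to 60 N. Pads are 20 mm wide; open, the fingers measure 119 mm over their backs; the gripper's body (75 mm by 180 mm) begins 59 mm behind the grasp point.
Start: joints at [1.103, 0.491, 1.559, -0, 1.092, -0.106], TCP at [221.208, 584.563, 214.661] pointing down, gripper open.
Joint ranges: [-3.1, 3.1], [-0.84, 2.19], [0.05, 2.79], [-1.13, 4.28], [0.06, 2.93], [-2.69, 2.69]. Speed limits (rad/s): [2.22, 2.22, 2.79, 3.14, 3.14, 3.14].

## Interface

Orientations are given as [roll, pitch, yaw] about the fixed x, y, z axes, in that order (R = Rz(yaw) Ry(pitch) Rx(roll)).
In Python, from cell import env, eyes, job_done, boxes_of, regions_of gives the robot as it stands.
- The arm moves only by the tool send_rows, never from a script. Its argument "plan" is text: rows parted by semicolons, each of 5 numbers parted by spaces: the shift along the tool's x, y, z in mm, then the turn about the tool's z in rad, then the finger opening in mm, from 0 to 95.1. In form: x y z roll gripper; .... A call has 1 to 8 rows; each row shifts and turns the pose as measured when the row begins, along the tool's axes as they then stand; what a row does not reach is not made up. A row lasts 1/10 s, in which the tool goes at most 50 mm and 8.59 degrees, less where a joint would pass 70% of its speed; a pose out of reach is approached as far as the arm can. A call with a gripper value outside its range is refused whole. The fingers move at their own pace and stop on an object; the grip force is fixed at half the most. Time passes only in rows, so rows that do not move let the fingers close. It gives the time, the measured TCP pose, the force and the opening at its end, in the units of the state.
- env.state(): the state, without advancing time (a new reading comes with each control period).
- eyes.read_camera(name): name is "side" or "top" or "wrist"; returns a dict with "image" (480x640x3 uint8, red, green, blue), "vertical_fov" (degrees; the focal length in pixels is half the picture's height over the tangent of half this angle, whatever the lens; pixels are square), "cx", "cy" (the principal point, pixels), "extrinsics" (4x4, takes a point from camera to world coordinates). Camera axes: x right, y up, looking along -z (the intrinsics and any distortion apply to the point x, -y, -z); pixel columns grow to the right and rows downward; lengths in mm; the calibration is good to about 2 mm. A picture is of the moment at which its call begins. There is no depth.
- job_done(): hands the job in, once; it reports no verdict.
Trained networks look in a picture, given as the dict that the camera call returned (one of the last four; its "shot" number tells which), for a name from the list of things; names that differ only in an ending like _2 or _b are one class to them, and where a whole thing is asked for, a point or a joint stands for the part that bears it (a point fixed in the world has none). Each returns a list of dicts, best first, with "confidence" (0 to 1); they miss things now and then, are a little off and sometimes report something else, mostly with a low value. They report only what shows in the picture. A call takes as long as a camera call. They do not tell look-alikes from the thing itself.
- boxes_of(target, picture): "bbox" ([left, top, width, height] in pixels, round what is visible of it).
- regions_of(target, picture): "pixels" (480x640 bool, what is visible of it) and "bbox" ([left, top, width, height] in pixels, round what is visible of it).
The state is a dict: "t": time; "joints": joint angles; "qvel": joint speeds; "tau": joint torques, N m; "eef_pos": TCP position; "tcp_rot": TCP orientation; "ft_force": force on the tool from outside, world axes, zero at the start; "moment": the same for the moment, N m; "opening": opening from 0.0 (shut) to 1.0 (fully open).
Only numpy, scipy, OpenCV 4.12 (cv2) and the standard library are available. Lean on these libraries where they do the work, as an engineer would, in place of code of your own. Each camera call takes 0.05 s, during which the arm holds its last target.

## Working session

There is one attempt and no reset: what is moved stays moved. The work goes in short steps, Python scripts to look and compute and a tool call to move; the robot and the scene stay as the last step left them, time stands still between calls to the robot, and variables do not carry over. Pictures are saved under pics/ and viewed, and the job is handed in when it is done.

Besides the shell and the picture viewer there is one more tool, called after "Request:" in YAML: its name, and indented under it one key for each argument. send_rows: Moves the arm, as the interface text tells. Its arguments: {"type":"object","properties":{"plan":{"type":"string"}},"required":["plan"]}

```bash
ls; mkdir -p pics
python3 - <<'E'
from cell import env, eyes
import cv2,pickle
print(env.state())
for n in ["side","top","wrist"]:
    p=eyes.read_camera(n)
    cv2.imwrite(f"pics/{n}0.png",p["image"][:,:,::-1])
    print(n,{k:v for k,v in p.items() if k!="image"})
    pickle.dump(p,open(f"{n}0.pkl","wb"))
E
```

```text
pics
{'t': 0.0, 'joints': array([ 1.10342039e+00,  4.91548811e-01,  1.55944705e+00, -1.51532066e-05,
        1.09168312e+00, -1.05604228e-01]), 'qvel': array([ 3.97507209e-04,  1.21239092e-04, -9.85580803e-04,  4.78510587e-04,
       -6.73428124e-05,  9.97870139e-04]), 'tau': array([-2.63806258e-03, -6.12643218e+01, -2.58168876e+01,  6.91985339e-02,
        4.84709011e-02, -1.11673260e-04]), 'eef_pos': array([221.08382336, 584.33588701, 214.0692495 ]), 'tcp_rot': array([-3.14051096e+00, -1.01142892e-04,  2.77982788e+00]), 'ft_force': array([0.40732833, 0.61310244, 0.06331384]), 'moment': array([-0.0290877 , -0.00793697,  0.0244169 ]), 'opening': 0.9994708603418495}
side {'vertical_fov': 48.30114250851762, 'cx': 314.5759629894441, 'cy': 237.58197853224885, 'extrinsics': array([[ 7.25106787e-01,  3.61483719e-01, -5.86131101e-01,
        -1.20961039e+02],
       [-6.88595173e-01,  3.89923178e-01, -6.11389077e-01,
        -7.25075155e+02],
       [ 7.53890428e-03,  8.46929416e-01,  5.31651887e-01,
         7.61987161e+02],
       [ 0.00000000e+00,  0.00000000e+00,  0.00000000e+00,
      
[... 251 characters left out ...]
.71533063e-02, -1.75804055e-03,
        -1.93208746e+01],
       [-2.62178055e-03,  5.04623455e-02,  9.98722523e-01,
         1.32520527e+03],
       [ 0.00000000e+00,  0.00000000e+00,  0.00000000e+00,
         1.00000000e+00]]), 'shot': 2}
wrist {'vertical_fov': 62.54896132415757, 'cx': 315.9544229077893, 'cy': 240.48026008960207, 'extrinsics': array([[ 3.52666615e-01, -9.06417898e-01, -2.32449676e-01,
         1.56304741e+02],
       [ 9.35748509e-01,  3.41348453e-01,  8.86338610e-02,
         6.09650487e+02],
       [-9.92980646e-04, -2.48772642e-01,  9.68561401e-01,
         3.84273329e+02],
       [ 0.00000000e+00,  0.00000000e+00,  0.00000000e+00,
         1.00000000e+00]]), 'shot': 3}
```

View pics/side0.png

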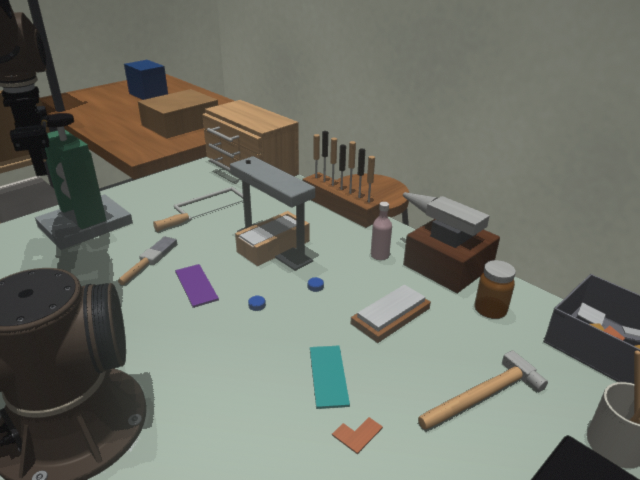

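View pics/top0.png

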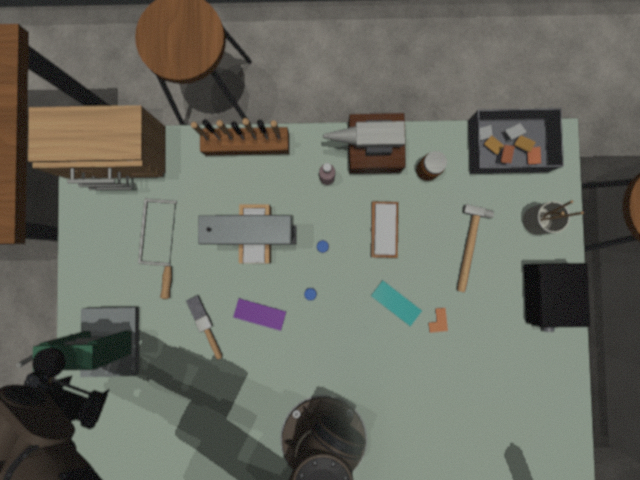

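View pics/wrist0.png

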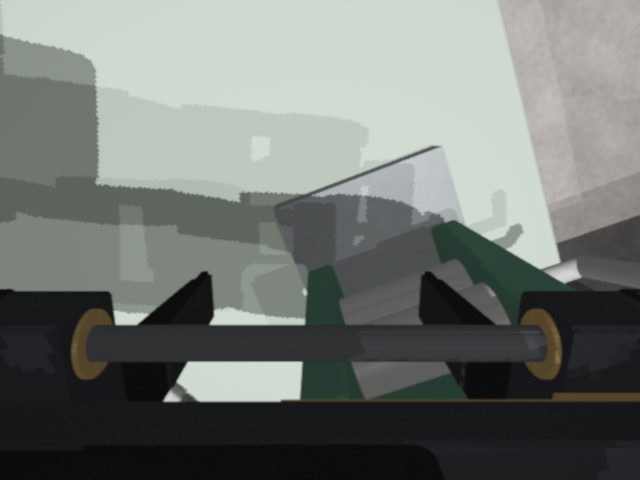

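```bash
cat > h.py <<'E'
import numpy as np,cv2,pickle
def K(p):
    h=p["image"].shape[0]; f=h/2/np.tan(np.radians(p["vertical_fov"])/2)
    return f,p["cx"],p["cy"]
def proj(p,X):
    X=np.atleast_2d(X); E=p["extrinsics"]; c=(X-E[:3,3])@E[:3,:3]
    f,cx,cy=K(p); d=-c[:,2]
    return np.c_[cx+f*c[:,0]/d, cy-f*c[:,1]/d]
def atz(p,uv,z):
    uv=np.atleast_2d(uv); E=p["extrinsics"]; f,cx,cy=K(p)
    d=np.c_[(uv[:,0]-cx)/f,-(uv[:,1]-cy)/f,-np.ones(len(uv))]@E[:3,:3].T
    o=E[:3,3]; return o+d*((z-o[2])/d[:,2])[:,None]
def crop(p,name,l,t,w,h,s):
    im=p["image"][t:t+h,l:l+w,::-1]
    cv2.imwrite(name,cv2.resize(im,None,fx=s,fy=s,interpolation=cv2.INTER_CUBIC))
E
python3 - <<'E'
from h import *
s=pickle.load(open("side0.pkl","rb"));t=pickle.load(open("top0.pkl","rb"))
crop(s,"pics/sc.png",220,140,100,130,6 if 0 else 4.5)
crop(s,"pics/sc2.png",330,270,120,80,6)
crop(t,"pics/tc.png",180,180,130,100,6)
crop(t,"pics/tc2.png",350,180,80,100,6)
E
```

```text
(no output)
```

View pics/sc.png

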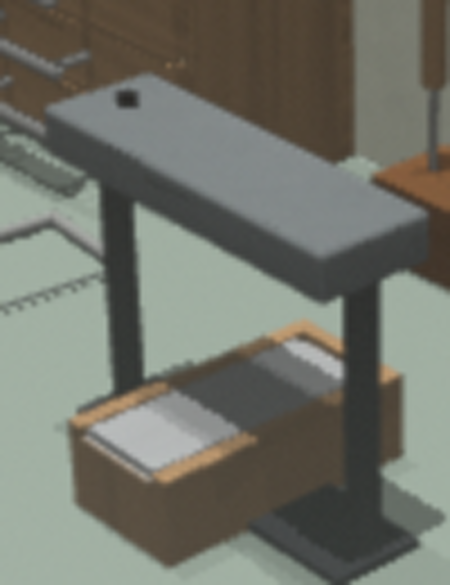

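View pics/tc.png

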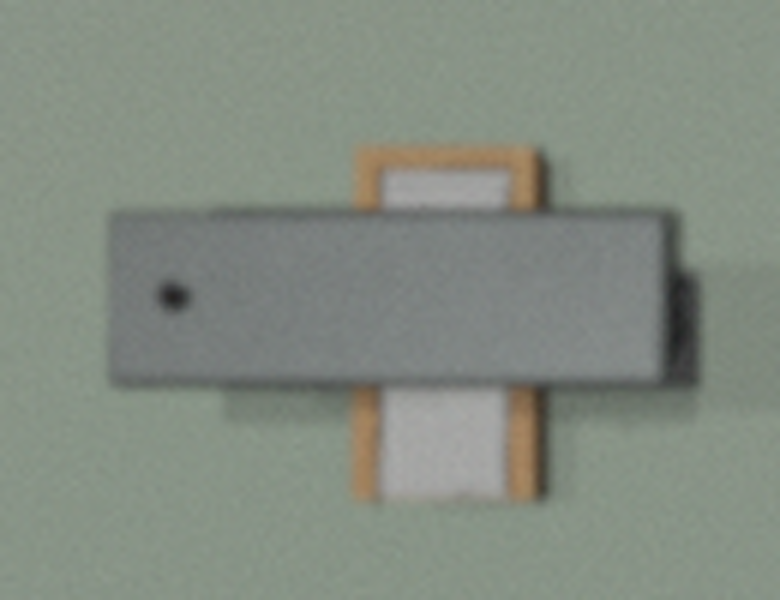

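View pics/sc2.png

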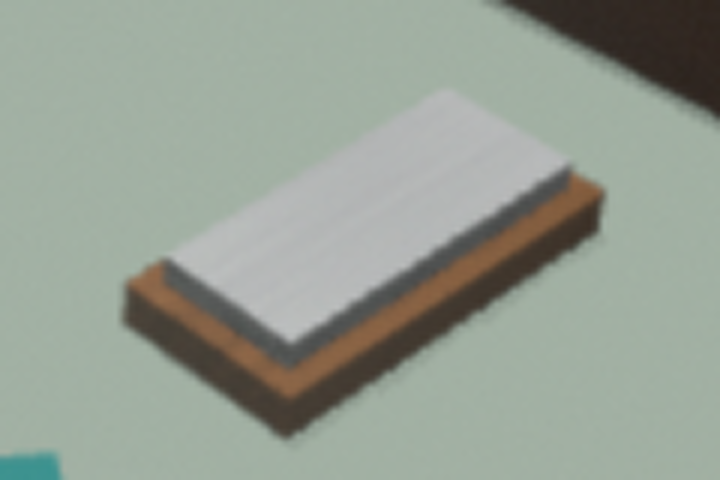

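View pics/tc2.png

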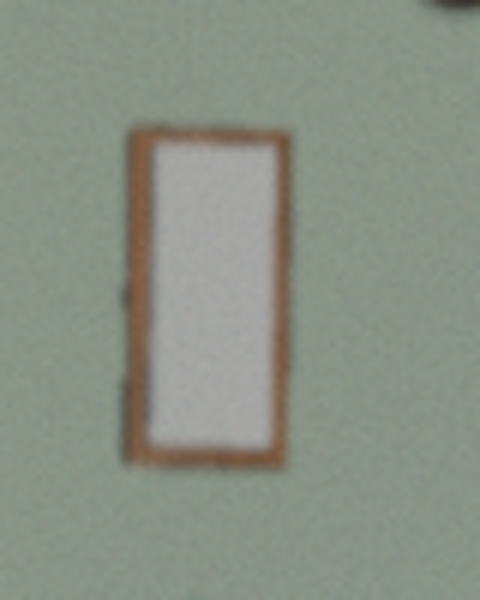

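Run:
```python
from h import *
np.set_printoptions(precision=1,suppress=True)
s=pickle.load(open("side0.pkl","rb"));t=pickle.load(open("top0.pkl","rb"))
f=lambda l:np.array(l)/6.
print("tray top z56: FL FR BL BR\n",atz(t,f([[352,500],[545,500],[357,147],[540,147]])+[180,180],56))
print("blank z56\n",atz(t,f([[380,498],[507,498],[382,168],[511,168]])+[180,180],56))
print("light bottom? top z206\n",atz(t,f([[108,385],[665,385],[108,212],[665,212]])+[180,180],206))
print("side tray FL(z56), blank front L,R, BR\n",atz(s,np.array([[72,425],[90,437],[152,477],[402,375]])/4.5+[220,140],56))
print("pile top z32 BL BR FR FL\n",atz(t,f([[152,142],[279,142],[272,446],[148,446]])+[350,180],32))
print("side pile FL FR BR BL\n",atz(s,f([[165,258],[291,345],[573,165],[448,87]])+[330,270],32))
print("caps",atz(t,[[322,246],[310,294],[327,173],[260,314]],10))
print("pile stand z20 top", atz(t,f([[132,130],[292,130],[288,465],[127,465]])+[350,180],20))
```

```text
tray top z56: FL FR BL BR
 [[524.8 235.9  56. ]
 [523.2 142.4  56. ]
 [696.6 232.2  56. ]
 [695.  143.   56. ]]
blank z56
 [[525.5 222.3  56. ]
 [524.5 160.8  56. ]
 [686.1 220.1  56. ]
 [685.  157.3  56. ]]
light bottom? top z206
 [[574.6 309.8 206. ]
 [570.5  71.5 206. ]
 [648.9 309.6 206. ]
 [644.8  70.5 206. ]]
side tray FL(z56), blank front L,R, BR
 [[523.5 231.   56. ]
 [523.3 214.1  56. ]
 [523.3 158.9  56. ]
 [695.2 146.4  56. ]]
pile top z32 BL BR FR FL
 [[ 695.5 -167.5   32. ]
 [ 694.4 -230.5   32. ]
 [ 543.7 -223.3   32. ]
 [ 544.7 -162.1   32. ]]
side pile FL FR BR BL
 [[ 545.  -162.5   32. ]
 [ 542.8 -222.2   32. ]
 [ 692.  -228.6   32. ]
 [ 695.8 -168.1   32. ]]
caps [[573.   -6.5  10. ]
 [429.7  31.9  10. ]
 [794.8 -25.4  10. ]
 [372.7 182.3  10. ]]
pile stand z20 top [[ 703.4 -159.    20. ]
 [ 702.  -239.1   20. ]
 [ 534.4 -232.9   20. ]
 [ 535.7 -152.8   20. ]]
```

```bash
cat >> h.py <<'E'
from scipy.spatial.transform import Rotation as Rn
def delta(st,target,yaw=None):
    R=Rn.from_euler("xyz",st["tcp_rot"]).as_matrix()
    d=R.T@(np.array(target)-st["eef_pos"])
    r=None
    if yaw is not None:
        r=-(yaw-st["tcp_rot"][2]); r=(r+np.pi)%(2*np.pi)-np.pi
    print("t",st["t"],"pos",st["eef_pos"].round(1),"rpy",st["tcp_rot"].round(4),"F",st["ft_force"].round(1),"-> d",d.round(1),"n",round(np.linalg.norm(d)/50,1),"roll",r)
E
cat > d.py <<'E'
import sys
from h import *
from cell import env
a=[float(x) for x in sys.argv[1:]]
np.set_printoptions(suppress=True)
s=env.state()
delta(s,a[:3],a[3] if len(a)>3 else None); print(s["joints"].round(2),s["opening"])
E
python3 d.py 420 189 300 3.128
```

```text
t 0.15 pos [221.1 584.4 214.2] rpy [-3.1408 -0.0001  2.7798] F [ 0.2 -0.1  0.1] -> d [-325.9 -299.5  -85.6] n 9.0 roll -0.34816551370051574
[ 1.1   0.49  1.56  0.    1.09 -0.11] 0.9986849971994026
```

Request:
send_rows:
  plan: "0 0 -40 0 95; 0 0 -40 0 95"

```text
t: 0.35
eef_pos: [220.4, 582.8, 290.3]
tcp_rot: [-3.129, -0.001, 2.78]
ft_force: [-0.2, -0.3, 0.4]
opening: 0.999
```

```bash
python3 d.py 420 189 300 3.128
```

```text
t 0.35 pos [220.4 582.8 290.3] rpy [-3.1294 -0.0013  2.7797] F [-0.2 -0.3  0.4] -> d [-326.1 -297.7   -6.5] n 8.8 roll -0.3482668684379937
[ 1.1   0.43  1.45 -0.    1.27 -0.11] 0.9987730323609547
```

Request:
send_rows:
  plan: "-36 -33 0 -0.05 95; -36 -33 0 -0.05 95; -36 -33 0 -0.05 95; -36 -33 0 -0.05 95; -36 -33 0 -0.05 95; -36 -33 0 -0.05 95; -36 -33 0 -0.05 95; 0 0 0 0 0"

```text
t: 1.15
eef_pos: [423.8, 299.4, 295.7]
tcp_rot: [-3.138, -0.001, -3.134]
ft_force: [-0.5, 0.6, 0.8]
opening: 0.957
```

```bash
python3 d.py 420 189 300 3.128
```

```text
t 1.15 pos [423.8 299.4 295.7] rpy [-3.1377 -0.0007 -3.1342] F [-0.5  0.6  0.8] -> d [   4.6 -110.4   -3.8] n 2.2 roll 0.02100601605162744
[ 0.49  0.26  1.7  -0.    1.18 -1.09] 0.9567839508215789
```

Request:
send_rows:
  plan: "2 -37 0 0.01 0; 2 -37 0 0.01 0; 0 -36 0 0 0; 0 0 0 0 0; 0 0 0 0 0"

```text
t: 1.65
eef_pos: [418.8, 185.9, 295.1]
tcp_rot: [-3.138, -0.003, 3.124]
ft_force: [-0.3, 0.1, 0.6]
opening: 0.546
```

```bash
python3 d.py 420 189 300 3.128
python3 - <<'E'
from h import *
from cell import env,eyes
p=eyes.read_camera("wrist");pickle.dump(p,open("w1.pkl","wb"));cv2.imwrite("pics/w1.png",p["image"][:,:,::-1]);print(p["extrinsics"].round(2))
E
```

```text
t 1.65 pos [418.8 185.9 295.1] rpy [-3.1377 -0.0026  3.1244] F [-0.3  0.1  0.6] -> d [-1.1  3.1 -4.9] n 0.1 roll -0.0036190063687047136
[ 0.28  0.17  1.83 -0.    1.15 -1.28] 0.5464913812212545
[[ 2.0000e-02 -9.7000e-01 -2.5000e-01  3.4987e+02]
 [ 1.0000e+00  1.0000e-02  1.0000e-02  1.8829e+02]
 [-0.0000e+00 -2.5000e-01  9.7000e-01  4.6541e+02]
 [ 0.0000e+00  0.0000e+00  0.0000e+00  1.0000e+00]]
```

View pics/w1.png

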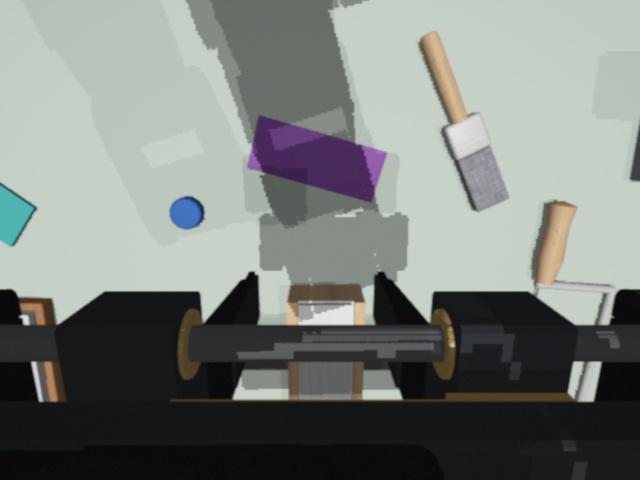

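Run:
```python
from h import *
p=pickle.load(open("w1.pkl","rb"));crop(p,"pics/w1c.png",270,270,110,70,7)
```

```text
(no output)
```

View pics/w1c.png

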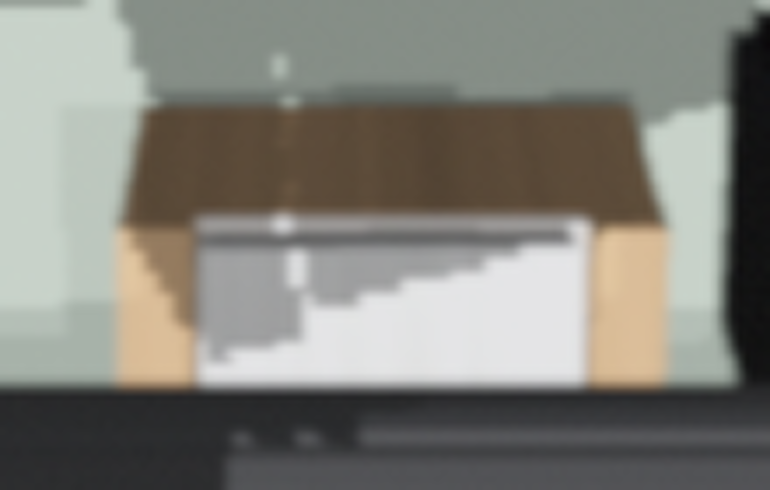

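Run:
```python
from h import *
np.set_printoptions(precision=1,suppress=True)
p=pickle.load(open("w1.pkl","rb"))
f=lambda l:np.array(l)/7.+[270,270]
print("wall front z56",atz(p,f([[118,228],[195,228],[593,228],[666,228]]),56))
print("floor edge z50",atz(p,f([[195,215],[593,215]]),50))
print("blank top front z56",atz(p,f([[200,245],[588,243]]),56))
print("bench bottom edge z0",atz(p,f([[145,104],[632,100]]),0))
```

```text
wall front z56 [[524.8 151.5  56. ]
 [524.9 163.7  56. ]
 [525.8 227.   56. ]
 [526.  238.6  56. ]]
floor edge z50 [[525.3 163.4  50. ]
 [526.2 227.6  50. ]]
blank top front z56 [[527.9 164.4  56. ]
 [528.4 226.2  56. ]]
bench bottom edge z0 [[524.9 152.1   0. ]
 [525.4 239.1   0. ]]
```

Request:
send_rows:
  plan: "-25 1 25 0 0; -25 1 30 0 0; -25 1 30 0 0; 0 1 30 0 0; 0 0 30 0 0; 0 0 15 0 0; 0 0 0 0 0; 0 0 0 0 0"

```text
t: 2.5
eef_pos: [496.8, 199.5, 128.6]
tcp_rot: [-3.14, 0.0, 3.135]
ft_force: [-0.3, -0.0, 0.3]
opening: 0.005
```

```bash
python3 d.py 528 190 70 3.128
python3 - <<'E'
from h import *
from cell import env,eyes
for n,b in (("side",(200,120,130,150)),("top",(200,180,130,120)),("wrist",(240,220,160,130))):
    p=eyes.read_camera(n);pickle.dump(p,open(n+"2.pkl","wb"));cv2.imwrite(f"pics/{n}2.png",p["image"][:,:,::-1]);crop(p,f"pics/{n}2c.png",*b,4)
    print(n,proj(p,env.state()["eef_pos"]).round(1))
E
```

```text
t 2.5 pos [496.8 199.5 128.6] rpy [-3.1397  0.      3.1354] F [-0.3 -0.   0.3] -> d [-31.3  -9.2  58.6] n 1.3 roll 0.00741652244283042
[ 0.26  0.47  1.87 -0.    0.8  -1.3 ] 0.005471273096877016
side [[232.6 217.4]]
top [[246.7 273.2]]
wrist [[314.3 294.9]]
```

View pics/side2.png

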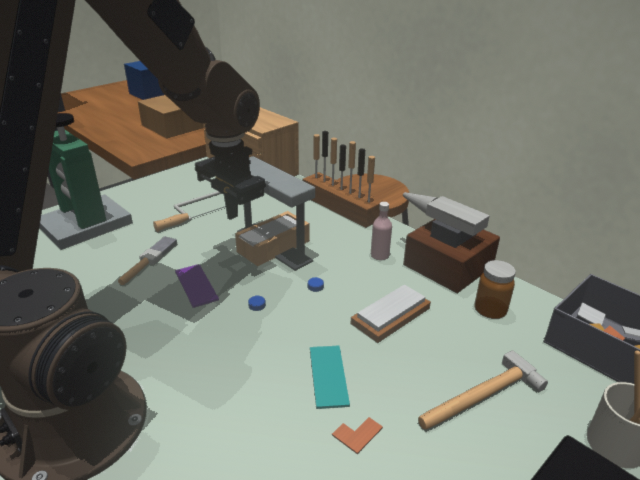

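View pics/side2c.png

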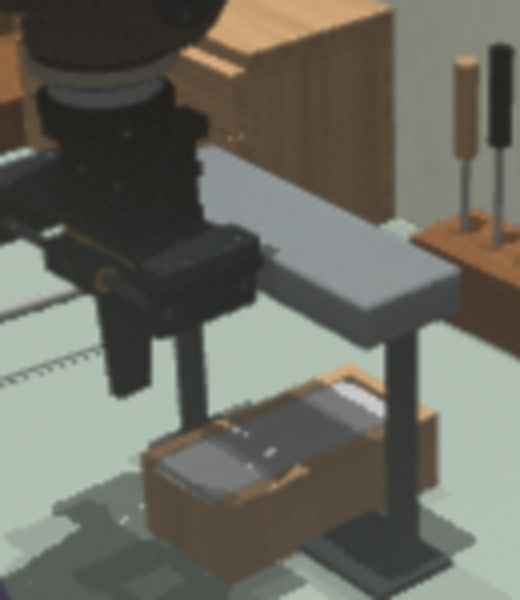

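View pics/wrist2.png

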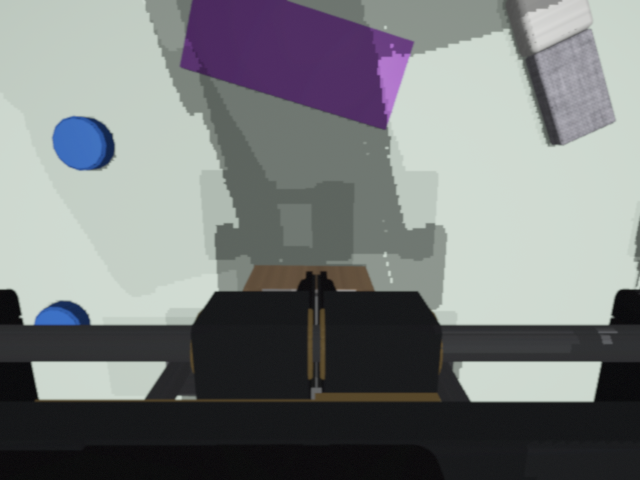

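View pics/top2c.png

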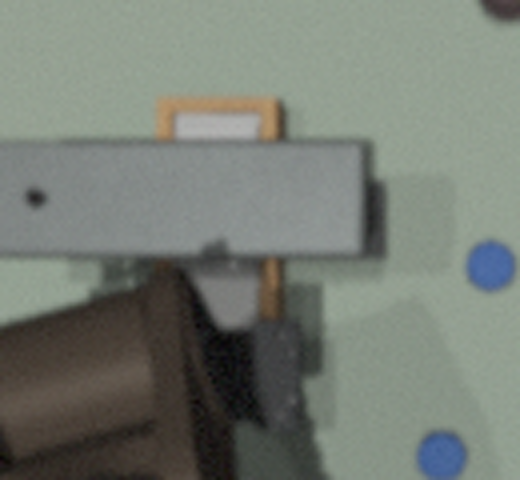

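Run:
```python
from h import *
np.set_printoptions(precision=1,suppress=True)
p=pickle.load(open("wrist2.pkl","rb"))
crop(p,"pics/w2c.png",230,255,160,60,5)
print(atz(p,[[252,266],[367,266]],0), p["extrinsics"])
s=pickle.load(open("side2.pkl","rb"))
crop(s,"pics/s2d.png",225,215,90,60,8)
```

```text
[[525.4 148.6   0. ]
 [525.9 240.1   0. ]] [[  0.   -1.   -0.3 427.4]
 [  1.    0.    0.  200.5]
 [ -0.   -0.3   1.  299.3]
 [  0.    0.    0.    1. ]]
```

View pics/w2c.png

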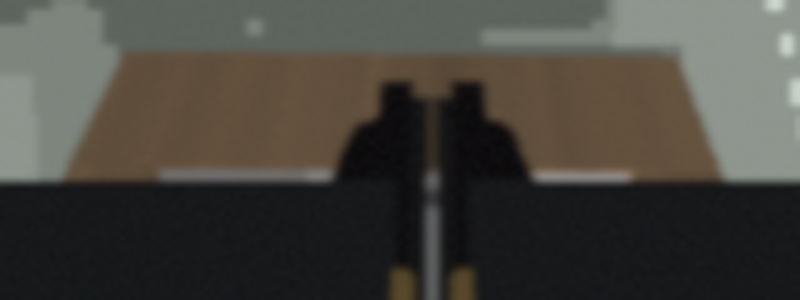

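View pics/s2d.png

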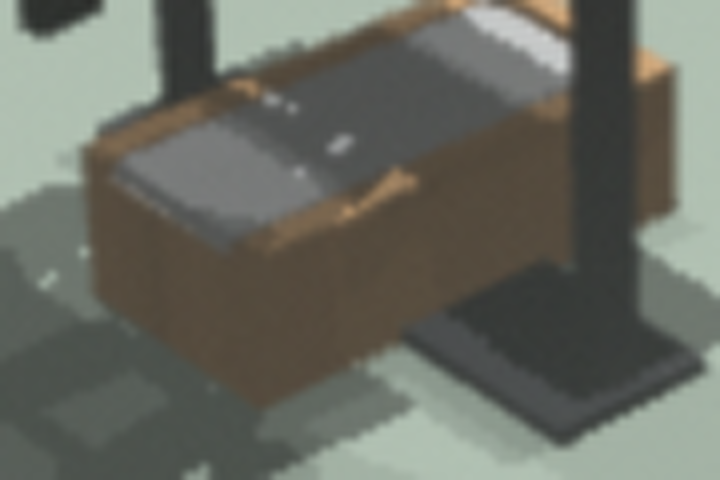

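```bash
python3 d.py 520 192 70 3.128
```

```text
t 2.65 pos [497.1 199.1 129.5] rpy [-3.1402  0.0019  3.1349] F [-0.4  0.1  0.7] -> d [-22.8  -6.8  59.6] n 1.3 roll 0.006887877996855085
[ 0.26  0.47  1.87 -0.    0.8  -1.3 ] 0.0034842538881694495
```

Request:
send_rows:
  plan: "-23 -7.5 20 0.007 0; 0 0 20 0 0; 0 0 18 0 0; 0 0 0 0 0; 0 0 0 0 0"

```text
t: 3.15
eef_pos: [523.9, 192.4, 75.9]
tcp_rot: [3.14, 0.012, 3.128]
ft_force: [-0.9, 0.7, -0.2]
opening: 0.0
```

```bash
python3 d.py 530 192 60 3.128
python3 - <<'E'
from h import *
from cell import env,eyes
p=eyes.read_camera("side");crop(p,"pics/s3.png",200,130,120,130,5)
p=eyes.read_camera("wrist");crop(p,"pics/w3.png",220,220,180,100,4)
E
```

```text
t 3.15 pos [523.9 192.4  75.9] rpy [3.1403 0.0122 3.128 ] F [-0.9  0.7 -0.2] -> d [-5.9 -0.3 16. ] n 0.3 roll 1.9511098791280546e-05
[ 0.23  0.57  1.87 -0.    0.69 -1.32] 0.0002248652942396743
```

View pics/s3.png

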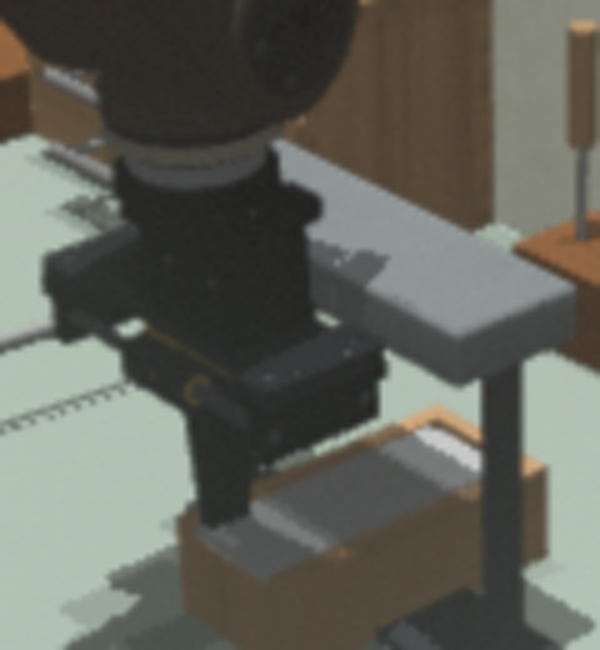

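View pics/w3.png

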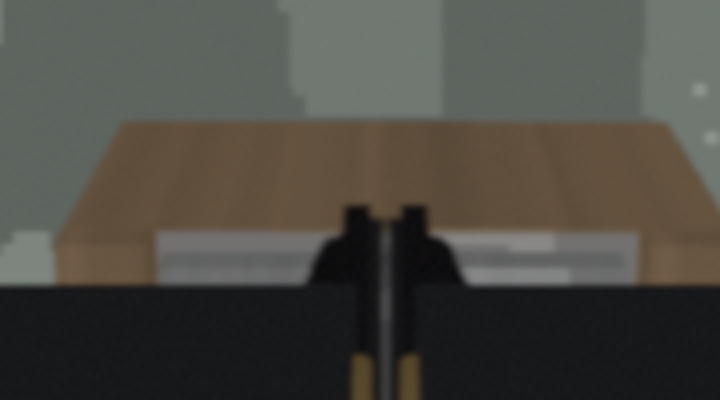

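Request:
send_rows:
  plan: "-6 1 7 0 0; 0 0 4 0 0; 0 0 1 0 0; 0 0 0 0 0"

```text
t: 3.65
eef_pos: [531.4, 193.8, 65.4]
tcp_rot: [3.139, 0.016, 3.128]
ft_force: [0.2, -0.7, 0.1]
opening: 0.002
```

```bash
python3 d.py 530 193 58 3.128
python3 - <<'E'
from h import *
from cell import env,eyes
p=eyes.read_camera("side");crop(p,"pics/s4.png",200,130,120,130,5)
E
```

```text
t 3.65 pos [531.4 193.8  65.4] rpy [3.1394 0.0161 3.1283] F [ 0.2 -0.7  0.1] -> d [ 1.5 -0.8  7.4] n 0.2 roll 0.0003448776188625935
[ 0.23  0.6   1.86 -0.    0.67 -1.32] 0.0020796554677877705
```

View pics/s4.png

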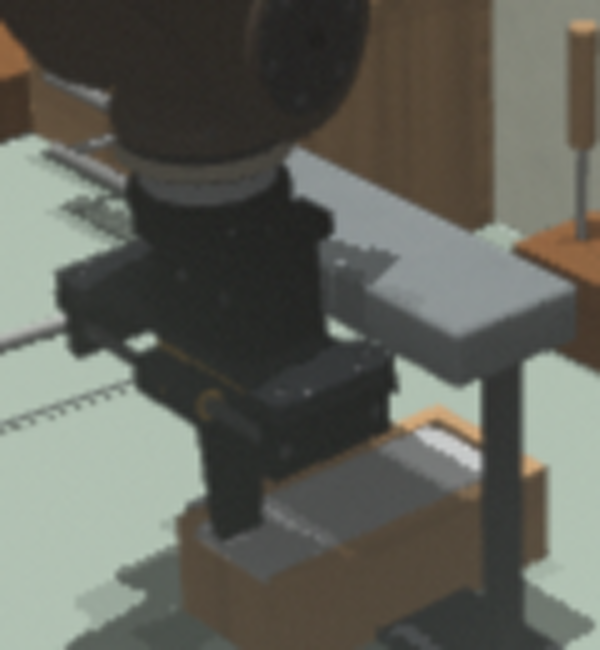

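Request:
send_rows:
  plan: "0 0 3 0 0; 0 0 2 0 0; 0 0 1 0 0; 0 0 0.5 0 0; 0 0 0 0 0"

```text
t: 4.2
eef_pos: [531.3, 193.8, 58.4]
tcp_rot: [3.139, 0.016, 3.128]
ft_force: [0.3, -0.1, 0.0]
opening: 0.002
```

Request:
send_rows:
  plan: "0 0 1 0 0; 0 0 0.5 0 0; 0 0 0 0 0"

```text
t: 4.5
eef_pos: [531.4, 193.8, 56.9]
tcp_rot: [3.139, 0.016, 3.128]
ft_force: [-0.3, -0.1, 0.1]
opening: 0.007
```

Request:
send_rows:
  plan: "0 0 0.5 0 0; 0 0 0.5 0 0"

```text
t: 4.7
eef_pos: [531.6, 193.9, 56.2]
tcp_rot: [3.139, 0.017, 3.128]
ft_force: [-0.9, -0.0, 7.8]
opening: 0.003
```

Request:
send_rows:
  plan: "0 0 0.5 0 0; 0 0 0 0 0"

```text
t: 4.9
eef_pos: [532.1, 194.0, 56.5]
tcp_rot: [3.139, 0.018, 3.128]
ft_force: [-0.3, -0.8, -0.2]
opening: 0.007
```

Request:
send_rows:
  plan: "0 0 1 0 0; 2 0 0.8 0 0; 3 0 0.8 0 0"

```text
t: 5.2
eef_pos: [529.8, 194.6, 56.2]
tcp_rot: [3.137, 0.025, 3.128]
ft_force: [1.0, 0.2, 8.1]
opening: 0.001
```

```bash
cat > snap.py <<'E'
import sys
from h import *
from cell import env,eyes
n=sys.argv[1];k=sys.argv[2];b=[float(x) for x in sys.argv[3:]]
p=eyes.read_camera(n);pickle.dump(p,open(f"{k}.pkl","wb"));crop(p,f"pics/{k}.png",*[int(x) for x in b[:4]],b[4])
E
python3 d.py 530 193 58 3.128;python3 snap.py side s5 220 200 100 70 7
```

```text
t 5.2 pos [529.8 194.6  56.2] rpy [3.1371 0.0252 3.1282] F [1.  0.2 8.1] -> d [-0.3 -1.6 -1.8] n 0.0 roll 0.00022566501027787567
[ 0.24  0.61  1.87 -0.    0.64 -1.32] 0.001449054373540598
```

View pics/s5.png

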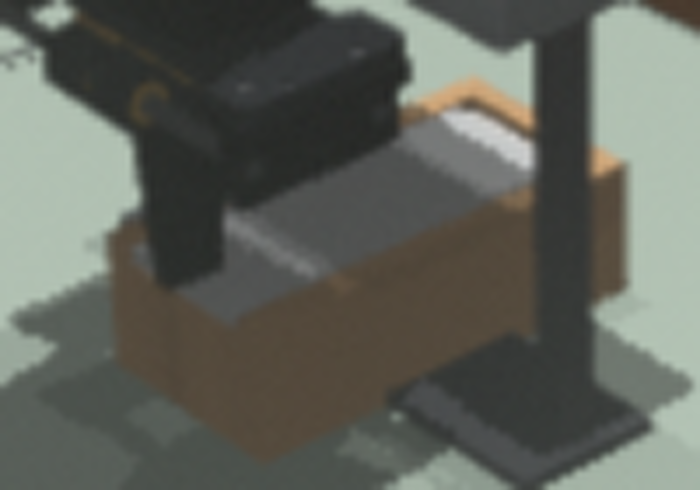

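Request:
send_rows:
  plan: "4 0 0.8 0 0; 4 0 0.8 0 0; 4 0 0.8 0 0"

```text
t: 5.55
eef_pos: [520.9, 195.4, 56.2]
tcp_rot: [3.135, 0.034, 3.128]
ft_force: [1.3, -0.1, 9.9]
opening: 0.01
```

```bash
python3 d.py 530 193 58 3.128;python3 snap.py side s6 220 200 100 70 7; python3 snap.py wrist w6 220 220 180 100 4
```

```text
t 5.55 pos [520.9 195.4  56.2] rpy [3.1349 0.0345 3.1281] F [ 1.3 -0.1  9.9] -> d [-9.2 -2.3 -1.5] n 0.2 roll 0.00010493120127241795
[ 0.24  0.6   1.9  -0.    0.61 -1.31] 0.009673515697232201
```

View pics/s6.png

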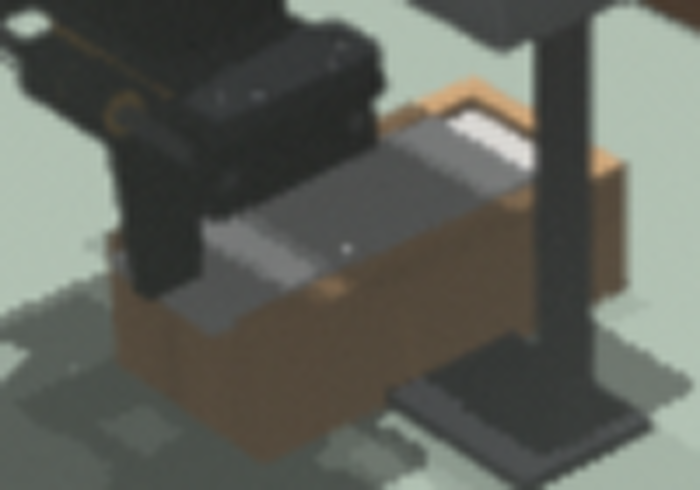

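View pics/w6.png

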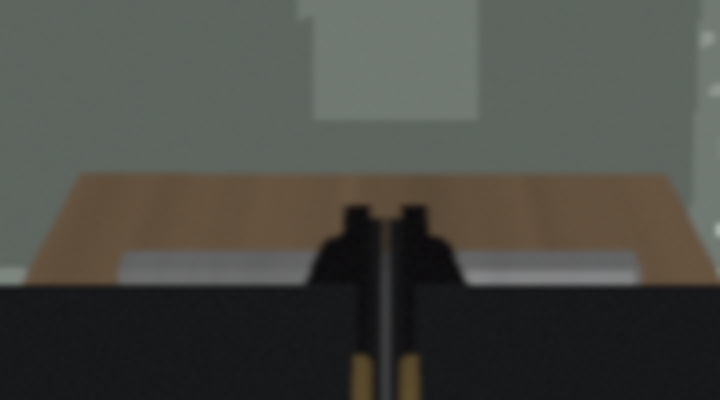

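Request:
send_rows:
  plan: "0 0 -3 0 0; -6 -1 0 0 0; -7 -1 0 0 0; 0 0 1 0 0; 0 0 0 0 0"

```text
t: 6.15
eef_pos: [534.6, 193.0, 58.4]
tcp_rot: [3.135, 0.034, 3.128]
ft_force: [-0.5, -0.1, 0.4]
opening: 0.004
```

Request:
send_rows:
  plan: "0 0 1.5 0 0; 0 0 1 0 0; 2 0 0.8 0 0; 4 0 0.7 0 0; 4 -0.3 0.7 0 0; 4 -0.3 0.7 0 0; 4 -0.3 0.7 0 0"

```text
t: 6.85
eef_pos: [522.0, 193.6, 56.4]
tcp_rot: [3.131, 0.049, 3.128]
ft_force: [0.4, -0.3, 6.5]
opening: 0.004
```

Request:
send_rows:
  plan: "0 0 -3 0 0; -7 0 0 0 0; -7 0 0.3 0 0; -1 0 1 0 0; 0 0 0 0 0"

```text
t: 7.35
eef_pos: [538.1, 193.3, 58.6]
tcp_rot: [3.131, 0.048, 3.128]
ft_force: [0.7, -0.1, -0.4]
opening: 0.005
```

```bash
python3 snap.py side s7 200 130 120 130 5; python3 snap.py wrist w7 220 200 180 120 4
```

```text
(no output)
```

View pics/s7.png

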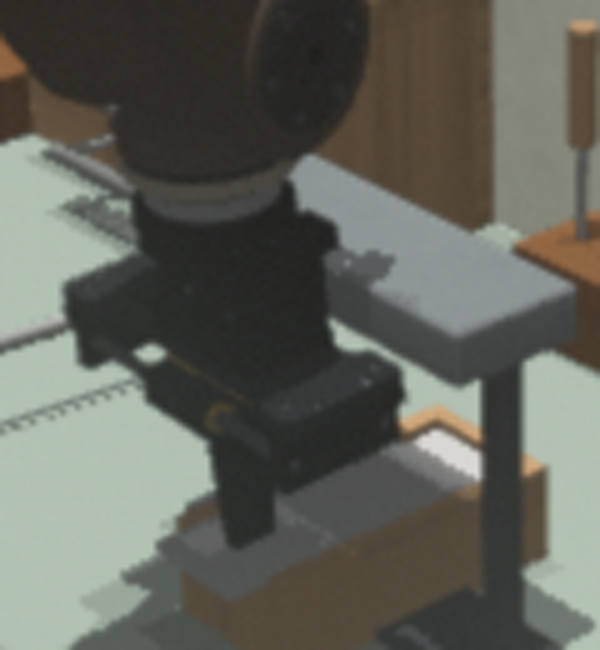

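View pics/w7.png

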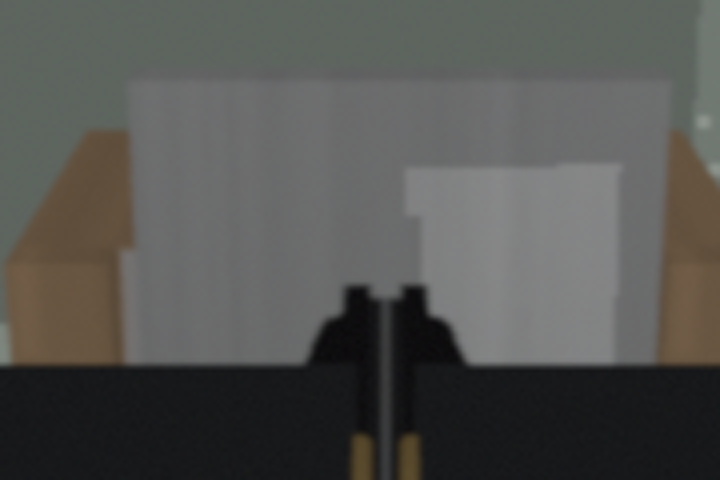

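Request:
send_rows:
  plan: "0 0 1.5 0 0; 0 0 1 0 0; 3 -0.2 0.7 0 0; 5 -0.4 0.6 0 0; 5 -0.4 0.6 0 0; 5 -0.4 0.6 0 0; 4 -0.4 0.6 0 0"

```text
t: 8.15
eef_pos: [520.5, 193.0, 56.3]
tcp_rot: [3.128, 0.062, 3.128]
ft_force: [0.6, 0.0, 4.9]
opening: 0.001
```

Request:
send_rows:
  plan: "0 0 -3 0 0; -8 0 0.2 0 0; -8 0 0.3 0 0; -2 0 0.7 0 0; 0 0 0 0 0"

```text
t: 8.65
eef_pos: [540.1, 192.8, 59.3]
tcp_rot: [3.128, 0.062, 3.128]
ft_force: [-0.1, -0.8, -0.4]
opening: 0.002
```

Request:
send_rows:
  plan: "0 0 1.5 0 0; 0 0 1 0 0; 2 -0.2 0.7 0 0; 4 -0.4 0.6 0 0; 4 -0.4 0.6 0 0; 4 -0.4 0.6 0 0"

```text
t: 9.25
eef_pos: [530.7, 192.5, 56.8]
tcp_rot: [3.125, 0.074, 3.128]
ft_force: [0.7, -0.3, 8.0]
opening: 0.004
```

Request:
send_rows:
  plan: "0 0 -4 0 0; 0 0 -2 0 0; 0 0 0 0 0"

```text
t: 9.55
eef_pos: [529.7, 192.4, 63.2]
tcp_rot: [3.125, 0.074, 3.128]
ft_force: [0.1, -0.3, 0.4]
opening: 0.0
```

```bash
python3 snap.py side s8 200 180 120 90 6; python3 snap.py wrist w8 200 160 240 160 3.3
```

```text
(no output)
```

View pics/s8.png

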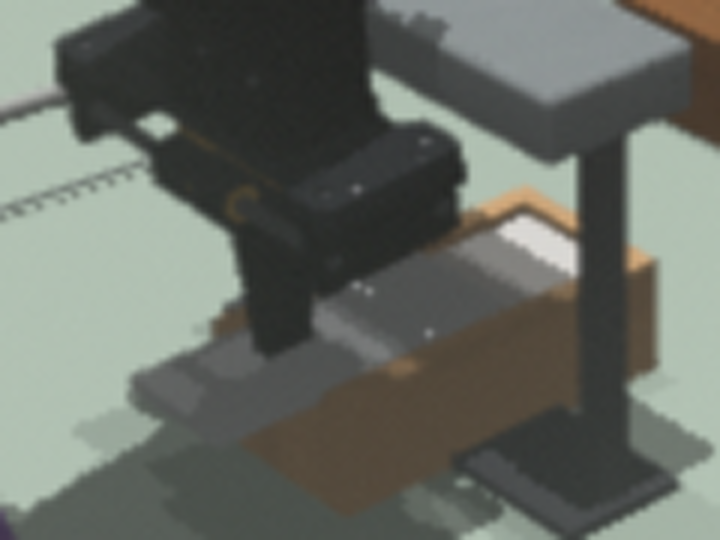

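View pics/w8.png

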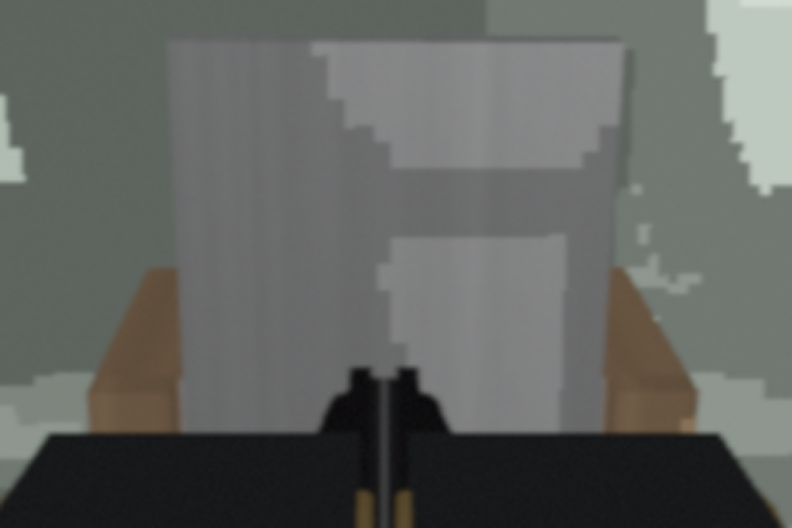

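Run:
```python
from h import *
np.set_printoptions(precision=1,suppress=True)
p=pickle.load(open("w8.pkl","rb"))
f=lambda l:np.array(l)/3.3+[200,160]
print(atz(p,f([[165,40],[625,40],[180,380],[606,380]]),56))
print("wall", atz(p,f([[90,387],[697,387]]),56))
s=pickle.load(open("s8.pkl","rb"))
print("side front L,R",atz(s,np.array([[133,378],[222,440]])/6+[200,180],[56]))
```

```text
[[474.2 165.2  56. ]
 [475.1 225.6  56. ]
 [522.6 164.3  56. ]
 [523.8 225.3  56. ]]
wall [[523.5 151.4  56. ]
 [525.1 238.5  56. ]]
side front L,R [[475.2 221.8  56. ]
 [474.6 160.7  56. ]]
```

Request:
send_rows:
  plan: "-8 0 0 0 0; 0 0 4 0 0; 0 0 1 0 0; 0 0 1 0 0; 0 0 0 0 0"

```text
t: 10.15
eef_pos: [539.4, 192.3, 56.9]
tcp_rot: [3.125, 0.074, 3.128]
ft_force: [-0.8, 0.4, 5.4]
opening: 0.007
```

Request:
send_rows:
  plan: "0 0 0.8 0 0; 2 -0.2 0.7 0 0; 4 -0.4 0.5 0 0; 3 -0.4 0.5 0 0"

```text
t: 10.55
eef_pos: [534.1, 192.3, 56.9]
tcp_rot: [3.123, 0.083, 3.127]
ft_force: [1.4, -0.1, 8.0]
opening: 0.006
```

Request:
send_rows:
  plan: "0 0 -4 0 0; 0 0 -5 0 0; 0 0 0 0 0"

```text
t: 10.85
eef_pos: [533.0, 192.1, 66.5]
tcp_rot: [3.123, 0.083, 3.127]
ft_force: [-0.3, 0.1, 1.2]
opening: 0.005
```

```bash
python3 snap.py side s9 200 180 120 90 6; python3 snap.py wrist w9 200 160 240 160 3.3
```

```text
(no output)
```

View pics/w9.png

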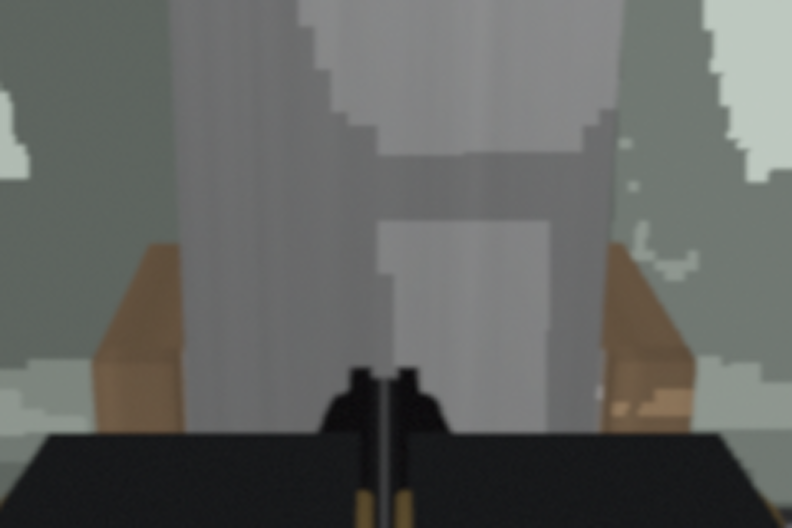

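```bash
python3 d.py 508 193.5 75 3.128
```

```text
t 10.95 pos [532.9 192.   66. ] rpy [3.1231 0.0825 3.1273] F [-1.6  0.6  0. ] -> d [ 24.1   1.3 -11. ] n 0.5 roll -0.0006641222837049376
[ 0.23  0.58  1.9  -0.    0.58 -1.32] 0.003922570032955435
```

Request:
send_rows:
  plan: "12 1 -6 0 95; 12 1 -4 0 95; 0 0 0 0 95; 0 0 0 0 95; 0 0 0 0 95; 0 0 0 0 95; 0 0 0 0 95; 0 0 0 0 95"

```text
t: 11.75
eef_pos: [505.5, 194.4, 74.3]
tcp_rot: [3.123, 0.082, 3.128]
ft_force: [-0.2, -1.2, -0.2]
opening: 0.622
```

```bash
python3 d.py 508 193.5 36 3.128;  python3 snap.py wrist w10 120 80 400 260 2; python3 snap.py side s10 200 160 120 100 6
```

```text
t 11.75 pos [505.5 194.4  74.3] rpy [3.1234 0.0815 3.1275] F [-0.2 -1.2 -0.2] -> d [ 0.6 -1.6 38.4] n 0.8 roll -0.0004821791994102931
[ 0.25  0.54  1.96 -0.01  0.56 -1.31] 0.6221453155018337
```

View pics/w10.png

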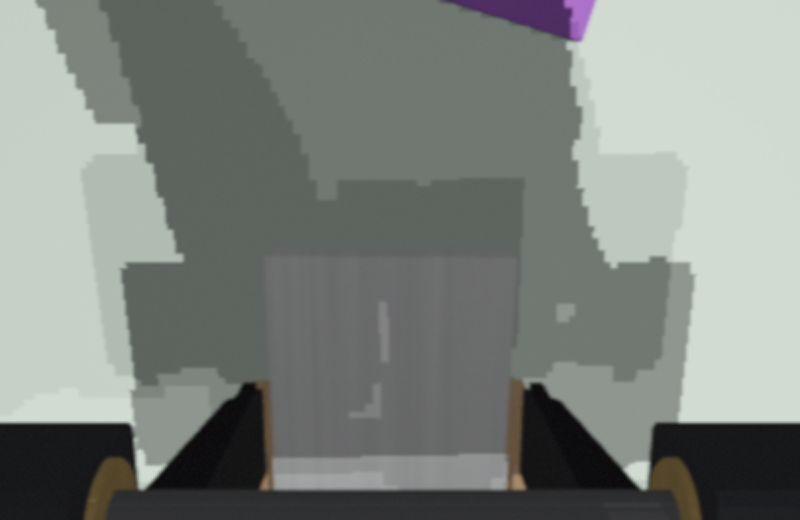

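View pics/s10.png

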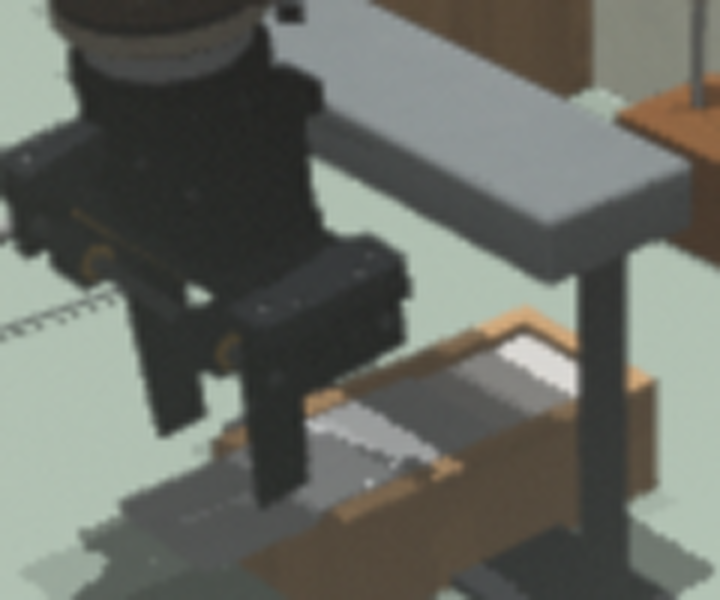

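Request:
send_rows:
  plan: "0 0 0 0 95; 0 0 0 0 95; 0 0 0 0 95; 0 0 0 0 95; 0 0 0 0 95; 0 0 0 0 95"

```text
t: 12.45
eef_pos: [505.5, 194.3, 74.2]
tcp_rot: [3.123, 0.081, 3.127]
ft_force: [0.2, 0.7, 0.2]
opening: 0.996
```

```bash
python3 d.py 507 193.5 36 3.128;  python3 snap.py wrist w11 120 80 400 260 2
```

```text
t 12.45 pos [505.5 194.3  74.2] rpy [3.1234 0.0813 3.1274] F [0.2 0.7 0.2] -> d [ 1.6 -1.5 38.1] n 0.8 roll -0.000582154993754358
[ 0.25  0.54  1.96 -0.01  0.56 -1.31] 0.9960927338729247
```

View pics/w11.png

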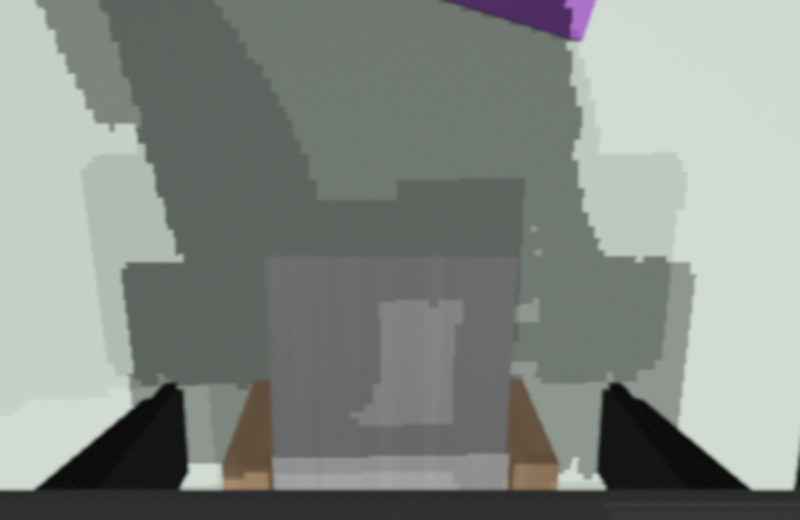

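Request:
send_rows:
  plan: "0 0 10 0 95; 0 0 12 0 95; 0 0 10 0 95; 1 0 4 0 95; 0 0 0 0 95"

```text
t: 13.0
eef_pos: [507.3, 194.9, 34.1]
tcp_rot: [3.124, 0.08, 3.127]
ft_force: [-0.5, 0.5, 0.1]
opening: 0.997
```

```bash
python3 d.py 507 193.5 36 3.128;  python3 snap.py wrist w12 120 80 400 260 2; python3 snap.py side s12 200 160 120 100 6
```

```text
t 13.0 pos [507.3 194.9  34.1] rpy [3.1238 0.08   3.1274] F [-0.5  0.5  0.1] -> d [ 0.1 -1.4 -2. ] n 0.0 roll -0.0006236540718354
[ 0.25  0.61  1.97 -0.01  0.47 -1.3 ] 0.9974487468431418
```

View pics/w12.png

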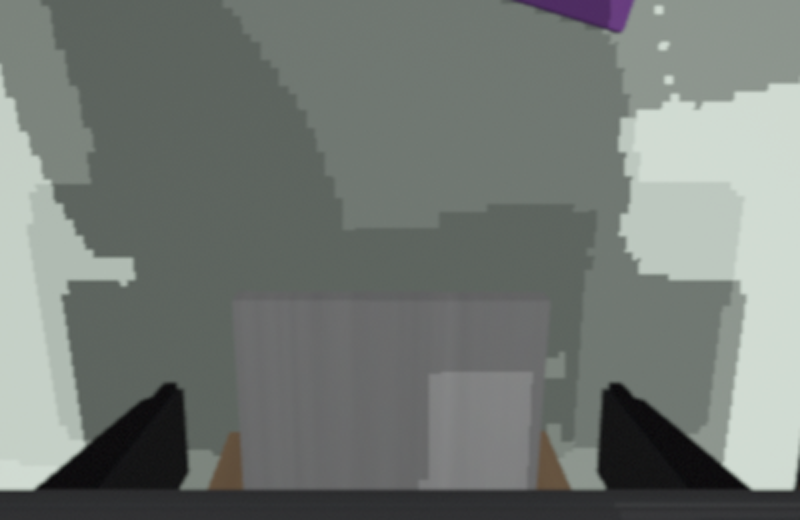

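View pics/s12.png

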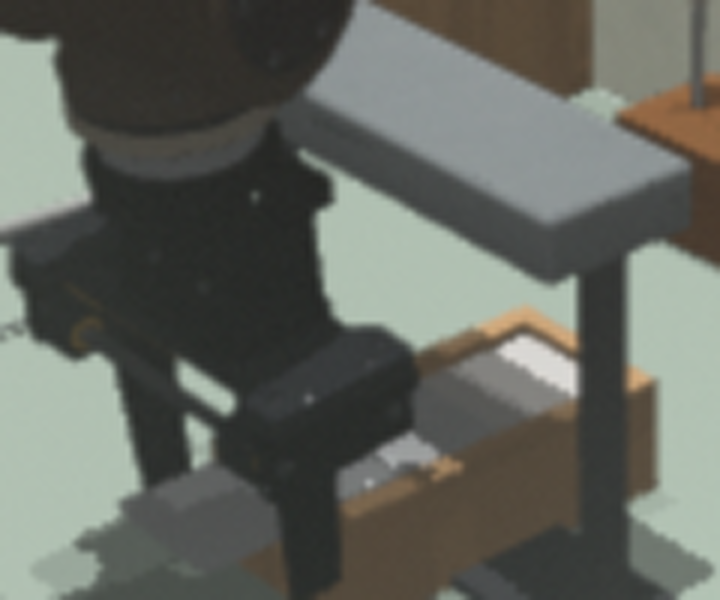

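Request:
send_rows:
  plan: "0 0 0 0 0; 0 0 0 0 0; 0 0 0 0 0; 0 0 0 0 0; 0 0 0 0 0; 0 0 0 0 0"

```text
t: 13.7
eef_pos: [508.2, 195.1, 36.2]
tcp_rot: [3.123, 0.083, 3.127]
ft_force: [0.3, 0.5, -1.6]
opening: 0.623
```

Request:
send_rows:
  plan: "0 0 0 0 0; 0 0 0 0 0; 0 0 0 0 0"

```text
t: 14.0
eef_pos: [508.1, 195.1, 36.1]
tcp_rot: [3.123, 0.083, 3.127]
ft_force: [0.4, 0.5, -0.8]
opening: 0.625
```

Request:
send_rows:
  plan: "0 0 -3 0 0; 0 0 -5 0 0; 0 0 -8 0 0; 0 0 -10 0 0; 0 0 -8 0 0; 0 0 0 0 0; 0 0 0 0 0"

```text
t: 14.7
eef_pos: [504.8, 194.4, 73.7]
tcp_rot: [3.123, 0.083, 3.127]
ft_force: [-0.0, -0.6, -1.9]
opening: 0.631
```

```bash
python3 snap.py wrist w13 120 80 400 260 2; python3 snap.py side s13 180 140 140 120 5.5
```

```text
(no output)
```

View pics/w13.png

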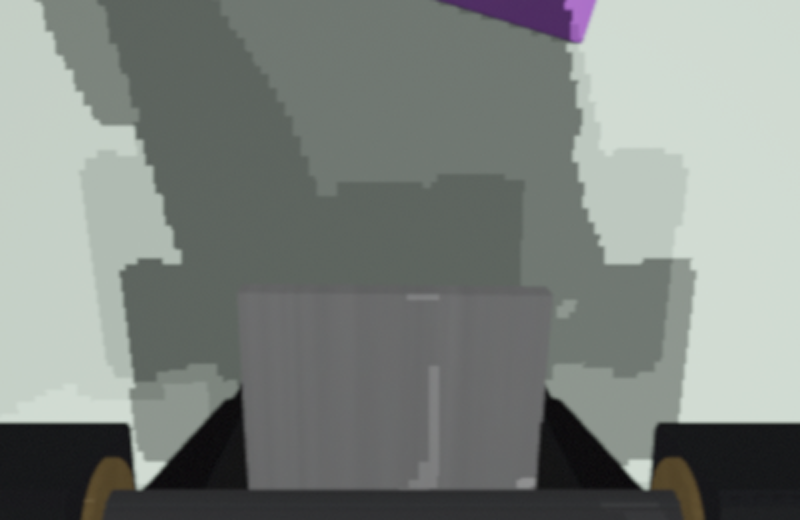

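View pics/s13.png

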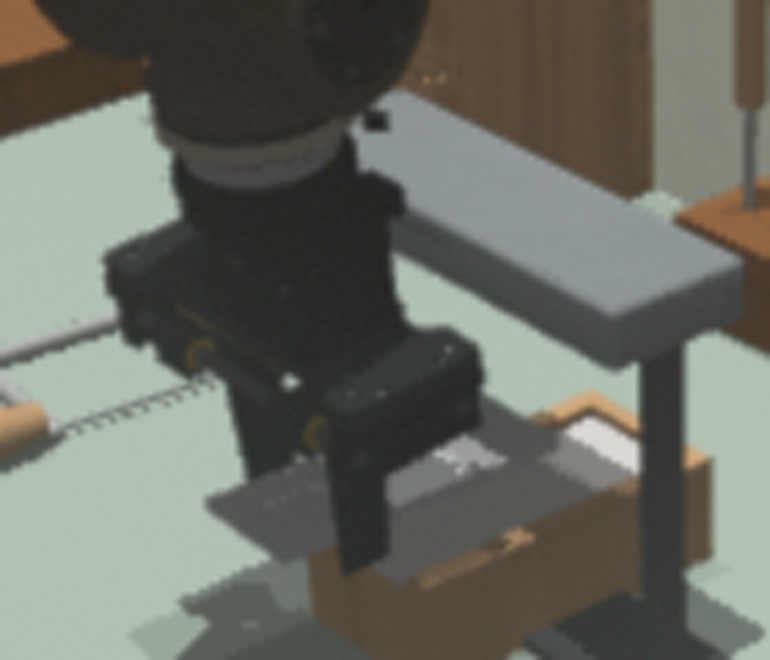

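Run:
```python
from h import *
np.set_printoptions(precision=1,suppress=True)
f=lambda l,s,o:np.array(l)/s+o
p=pickle.load(open("w13.pkl","rb"))
print("w13",atz(p,f([[238,293],[552,291],[248,488],[537,488]],2,[120,80]),93.6))
p=pickle.load(open("w12.pkl","rb"))
print("w12",atz(p,f([[232,301],[550,301]],2,[120,80]),56))
p=pickle.load(open("s13.pkl","rb"))
print("s13",atz(p,f([[207,503],[285,560]],5.5,[180,140]),93.6))
p=pickle.load(open("s12.pkl","rb"))
print("s12",atz(p,f([[122,500]],6,[200,160]),56))
```

```text
w13 [[465.5 165.9  93.6]
 [466.1 225.7  93.6]
 [507.7 164.8  93.6]
 [509.1 224.9  93.6]]
w12 [[468.9 165.5  56. ]
 [469.9 225.4  56. ]]
s13 [[465.2 220.8  93.6]
 [462.7 160.4  93.6]]
s12 [[471.1 223.6  56. ]]
```

Request:
send_rows:
  plan: "10 0 0 0 0; 20 0 0 0 0; 20 0 -2 0 0; 20 0 -2 0 0; 10 0 0 0 0; 0 0 0 0 0"

```text
t: 15.4
eef_pos: [418.2, 194.8, 68.6]
tcp_rot: [3.124, 0.079, 3.127]
ft_force: [0.2, 0.1, -2.0]
opening: 0.626
```

```bash
python3 d.py 505 193.8 73 3.1274
```

```text
t 15.4 pos [418.2 194.8  68.6] rpy [3.1242 0.0787 3.1271] F [ 0.2  0.1 -2. ] -> d [-86.8   0.2   2.4] n 1.7 roll -0.00026878373114680443
[ 0.3   0.48  2.15 -0.02  0.44 -1.24] 0.6262452241372284
```

Request:
send_rows:
  plan: "-15 0 -2 0 0; -20 0 2 0 0; -20 0 2 0 0; -20 0 0 0 0; -8 -1 0 0 0; 0 0 0 0 0; 0 0 0 0 0"

```text
t: 16.1
eef_pos: [506.2, 192.6, 72.4]
tcp_rot: [3.124, 0.079, 3.127]
ft_force: [-0.4, -0.2, -1.5]
opening: 0.623
```

```bash
python3 d.py 508 194 46 3.1274
```

```text
t 16.1 pos [506.2 192.6  72.4] rpy [3.1242 0.0793 3.1274] F [-0.4 -0.2 -1.5] -> d [ 0.3  0.9 26.4] n 0.5 roll 4.1212794382072815e-05
[ 0.24  0.55  1.96 -0.01  0.56 -1.31] 0.6228310147410993
```

Request:
send_rows:
  plan: "0 0.5 12 0 0; 0 0 12 0 0; 0 0 5 0 0; 0 0 0 0 0; 0 0 0 0 0"

```text
t: 16.6
eef_pos: [506.0, 193.8, 39.9]
tcp_rot: [3.125, 0.076, 3.128]
ft_force: [-0.6, 0.5, -0.8]
opening: 0.623
```

```bash
python3 d.py 508 194 37 3.1274; python3 snap.py wrist w14 120 80 400 260 2; python3 snap.py side s14 200 180 120 90 6
```

```text
t 16.6 pos [506.  193.8  39.9] rpy [3.1249 0.0761 3.1285] F [-0.6  0.5 -0.8] -> d [-1.8  0.2  3.1] n 0.1 roll 0.0010696391475715217
[ 0.25  0.6   1.97 -0.01  0.49 -1.31] 0.6233111952631694
```

View pics/s14.png

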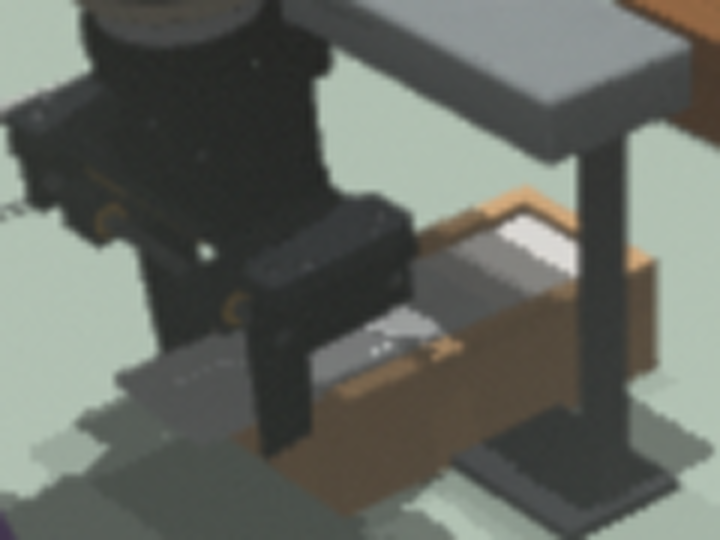

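View pics/w14.png

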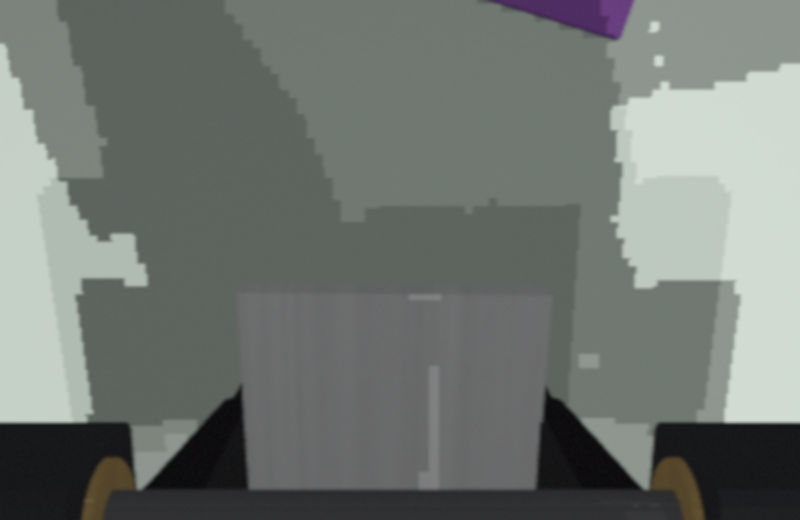

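Request:
send_rows:
  plan: "-1 0 2 0 0; 0 0 0.7 0 0; 0 0 0 0 0"

```text
t: 17.0
eef_pos: [507.9, 193.9, 38.2]
tcp_rot: [3.124, 0.078, 3.128]
ft_force: [-0.4, 0.0, -1.6]
opening: 0.623
```

Request:
send_rows:
  plan: "0 0 0.7 0 0; 0 0 0.5 0 0; 0 0 0 0 0"

```text
t: 17.3
eef_pos: [508.1, 193.9, 37.2]
tcp_rot: [3.124, 0.079, 3.128]
ft_force: [0.4, 0.1, -2.6]
opening: 0.627
```

Request:
send_rows:
  plan: "0 0 0.7 0 0; 0 0 0.6 0 0; 0 0 0.5 0 0"

```text
t: 17.6
eef_pos: [508.9, 194.1, 35.9]
tcp_rot: [3.124, 0.081, 3.128]
ft_force: [-1.4, -0.9, 6.5]
opening: 0.629
```

Request:
send_rows:
  plan: "0 0 0.6 0 0; 0 0 0.6 0 0"

```text
t: 17.8
eef_pos: [510.0, 194.4, 35.9]
tcp_rot: [3.123, 0.084, 3.128]
ft_force: [-0.9, -0.8, 6.4]
opening: 0.627
```

Request:
send_rows:
  plan: "0 0 0 0 80; 0 0 0 0 80; 0 0 0 0 80; 0 0 0 0 80; 0 0 0 0 80; 0 0 0 0 80"

```text
t: 18.4
eef_pos: [510.1, 194.4, 35.9]
tcp_rot: [3.123, 0.084, 3.128]
ft_force: [0.8, 0.5, 0.7]
opening: 0.841
```

```bash
python3 d.py 505 194 43 3.1274; python3 snap.py wrist w15 120 80 400 260 2; python3 snap.py side s15 200 180 120 90 6
```

```text
t 18.4 pos [510.1 194.4  35.9] rpy [3.1229 0.0839 3.1283] F [0.8 0.5 0.7] -> d [ 4.5 -0.3 -7.5] n 0.2 roll 0.0008876909036965586
[ 0.24  0.61  1.97 -0.01  0.48 -1.31] 0.8413256746739014
```

View pics/s15.png

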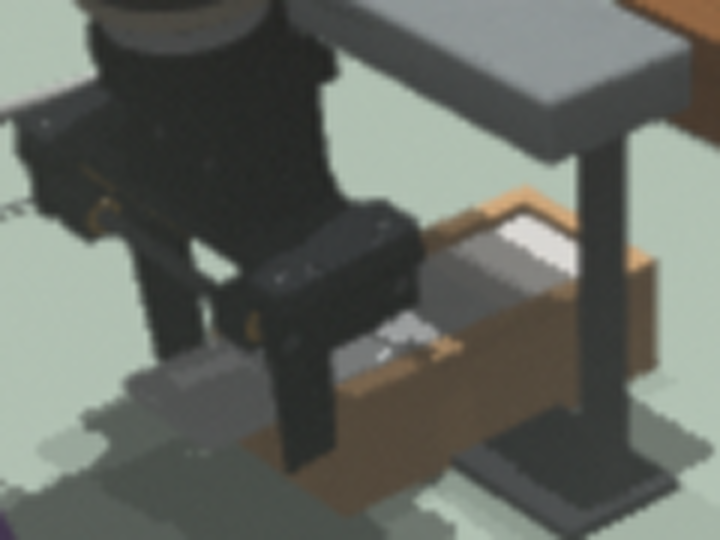

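View pics/w15.png

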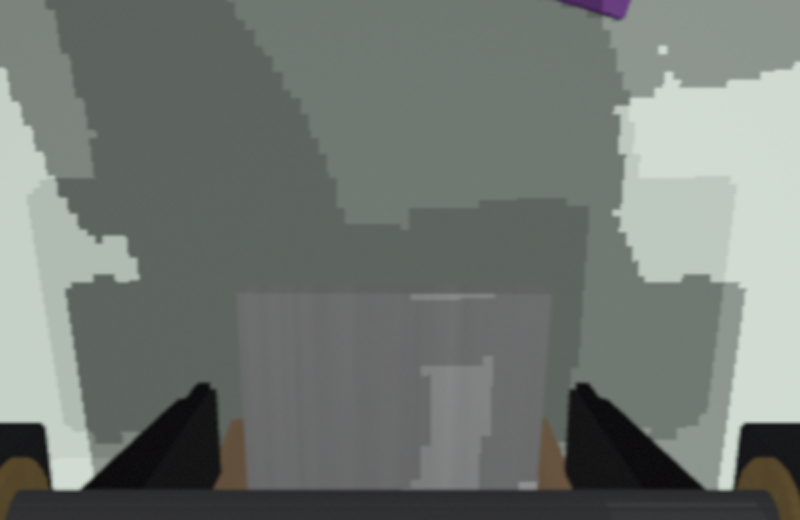

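Request:
send_rows:
  plan: "0 0 -4 0 80; 0 0 -3.6 0 80; 0 0 0 0 80; 0 0 0 0 0; 0 0 0 0 0; 0 0 0 0 0; 0 0 0 0 0; 0 0 0 0 0"

```text
t: 19.3
eef_pos: [509.5, 194.3, 44.4]
tcp_rot: [3.123, 0.084, 3.128]
ft_force: [-0.1, -0.2, 1.0]
opening: 0.629
```

Request:
send_rows:
  plan: "0 0 0 0 0; 0 0 0 0 0; 0 0 0 0 0"

```text
t: 19.6
eef_pos: [509.5, 194.3, 44.5]
tcp_rot: [3.123, 0.084, 3.128]
ft_force: [-0.6, -0.6, 1.7]
opening: 0.629
```

Request:
send_rows:
  plan: "0 0 -3 0 0; 0 0 -5 0 0; 0 0 -8 0 0; 0 0 -9 0 0; 0 0 -7 0 0; 0 0 0 0 0; 0 0 0 0 0"

```text
t: 20.3
eef_pos: [506.2, 193.6, 79.4]
tcp_rot: [3.123, 0.084, 3.128]
ft_force: [0.2, -0.9, -1.2]
opening: 0.627
```

```bash
python3 snap.py wrist w16 120 80 400 260 2; python3 snap.py side s16 180 140 140 120 5.5
```

```text
(no output)
```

View pics/w16.png

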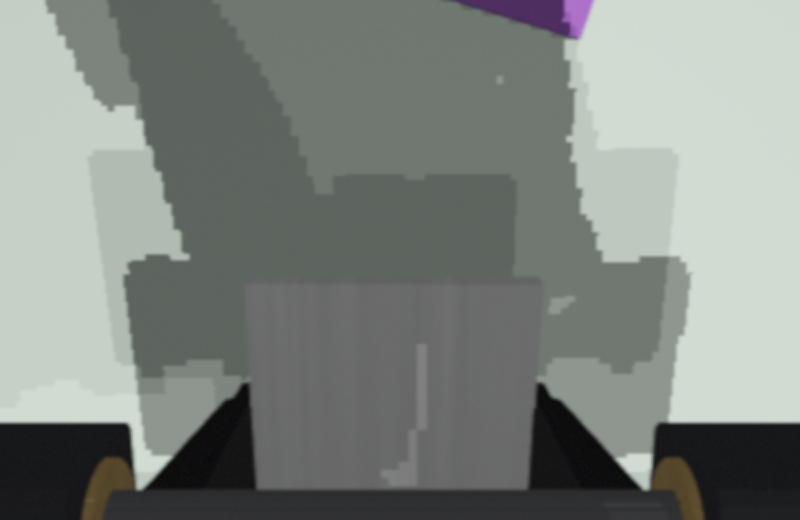

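View pics/s16.png

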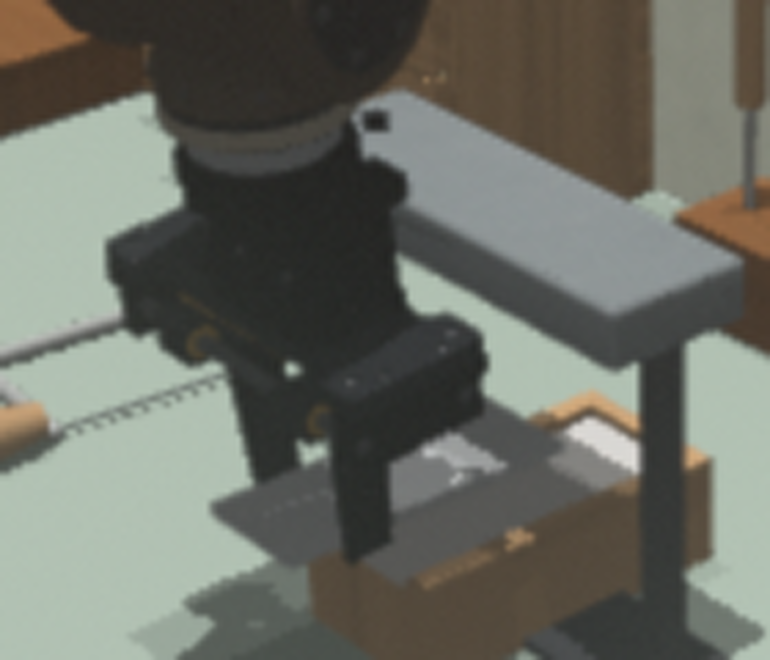

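Run:
```python
from h import *
np.set_printoptions(precision=1,suppress=True)
f=lambda l,s,o:np.array(l)/s+o
p=pickle.load(open("w16.pkl","rb"))
print("w16",atz(p,f([[246,284],[542,282],[256,488],[528,488]],2,[120,80]),90.9))
p=pickle.load(open("s16.pkl","rb"))
print("s16",atz(p,f([[210,507],[285,562]],5.5,[180,140]),90.9))
```

```text
w16 [[467.5 165.2  90.9]
 [468.  224.6  90.9]
 [514.1 164.1  90.9]
 [515.4 224.   90.9]]
s16 [[466.6 220.9  90.9]
 [464.2 162.7  90.9]]
```

Request:
send_rows:
  plan: "10 0 0 0 0; 20 0 -2 0 0; 20 0 -2 0 0; 20 0 -2 0 0; 12 0 -1 0 0; 0 0 0 0 0"

```text
t: 21.0
eef_pos: [417.1, 193.9, 77.3]
tcp_rot: [3.124, 0.079, 3.128]
ft_force: [0.1, -0.2, -1.3]
opening: 0.623
```

Request:
send_rows:
  plan: "0 -15 -3 0 0; 0 -30 -3 0 0; 0 -30 -3 0 0; 0 -30 -3 0 0; 0 -30 -3 0 0; 0 -30 -3 0 0; -5 -30 -2 0.01 0; -10 -30 -2 0.01 0"

```text
t: 21.8
eef_pos: [432.9, -37.6, 97.1]
tcp_rot: [3.122, 0.085, 3.114]
ft_force: [1.5, 0.8, -1.4]
opening: 0.629
```

```bash
python3 d.py 560 -194 90 3.10
```

```text
t 21.8 pos [432.9 -37.6  97.1] rpy [3.1223 0.0845 3.1142] F [ 1.5  0.8 -1.4] -> d [-130.3 -153.2   15.3] n 4.0 roll 0.014175653645282171
[-0.26  0.39  2.19  0.08  0.48 -1.88] 0.6287774020595641
```

Request:
send_rows:
  plan: "-20 -26 0 0.004 0; -24 -28 1 0.004 0; -24 -28 2 0 0; -24 -28 2 0 0; -16 -20 1 0 0; -6 -8 0 0 0; 0 0 0 0 0; 0 0 0 0 0"

```text
t: 22.6
eef_pos: [549.3, -192.4, 97.7]
tcp_rot: [3.123, 0.088, 3.1]
ft_force: [0.0, -0.4, -1.6]
opening: 0.628
```

```bash
python3 d.py 583 -194 70 3.10; python3 snap.py wrist w17 0 0 640 480 1.2; python3 snap.py side s17 310 200 160 150 4;python3 snap.py top t17 340 170 110 120 5
```

```text
t 22.6 pos [ 549.3 -192.4   97.7] rpy [3.1233 0.0879 3.0997] F [ 0.  -0.4 -1.6] -> d [-31.2  -0.8  30.5] n 0.9 roll -0.00029095016783786676
[-0.48  0.55  1.84  0.08  0.69 -2.07] 0.6276511596194864
```

View pics/w17.png

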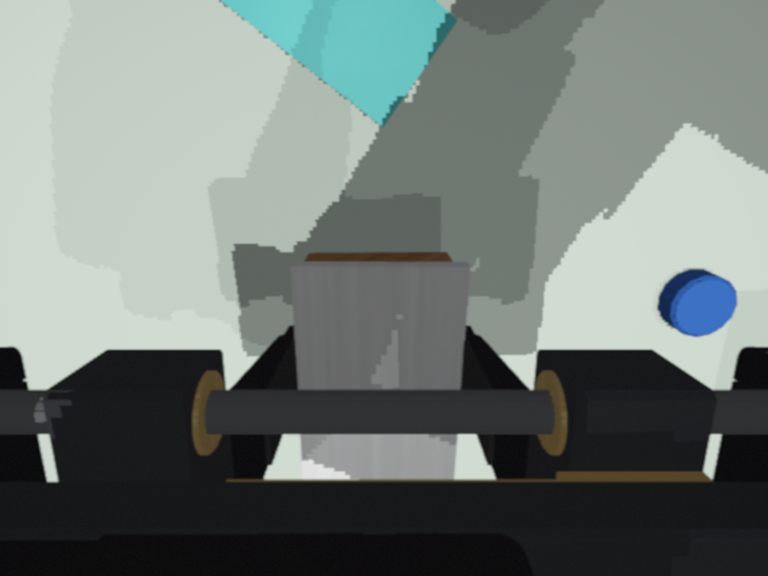

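View pics/s17.png

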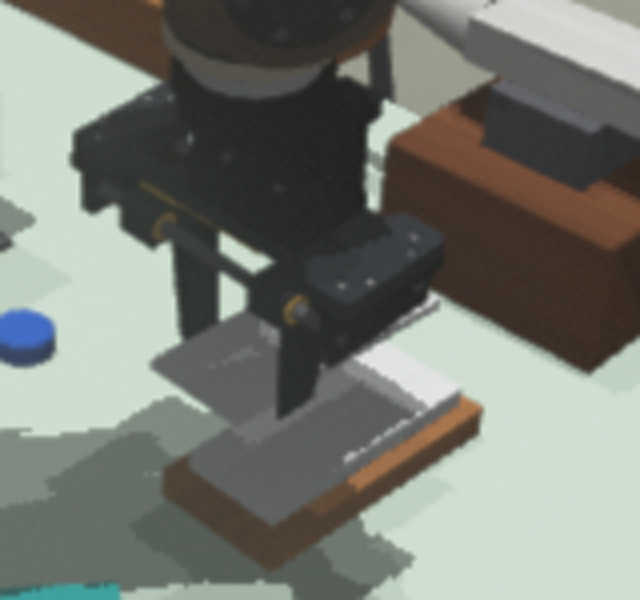

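View pics/t17.png

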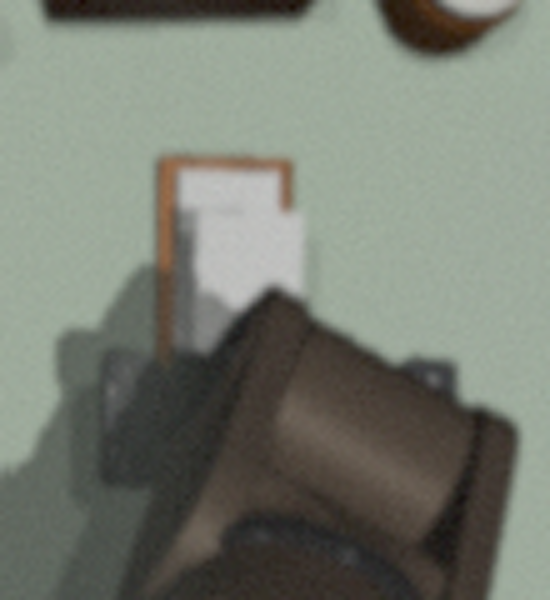

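Request:
send_rows:
  plan: "-10 0 8 0 0; -15 -0.5 12 0 0; -6 0 12 0 0; 0 0 12 0 0; 0 0 5 0 0; 0 0 0 0 0; 0 0 0 0 0"

```text
t: 23.45
eef_pos: [585.5, -189.9, 48.2]
tcp_rot: [3.123, 0.087, 3.103]
ft_force: [1.0, -0.4, -1.7]
opening: 0.625
```

```bash
python3 d.py 583 -194 45 3.10; python3 snap.py wrist w18 220 180 200 150 4; python3 snap.py side s18 330 240 120 110 6;python3 snap.py top t18 350 170 80 100 6
```

```text
t 23.45 pos [ 585.5 -189.9   48.2] rpy [3.1227 0.0867 3.1034] F [ 1.  -0.4 -1.7] -> d [ 2.6 -4.3  2.9] n 0.1 roll 0.0033679659467531486
[-0.44  0.66  1.78  0.09  0.63 -2.05] 0.6252228498881354
```

View pics/w18.png

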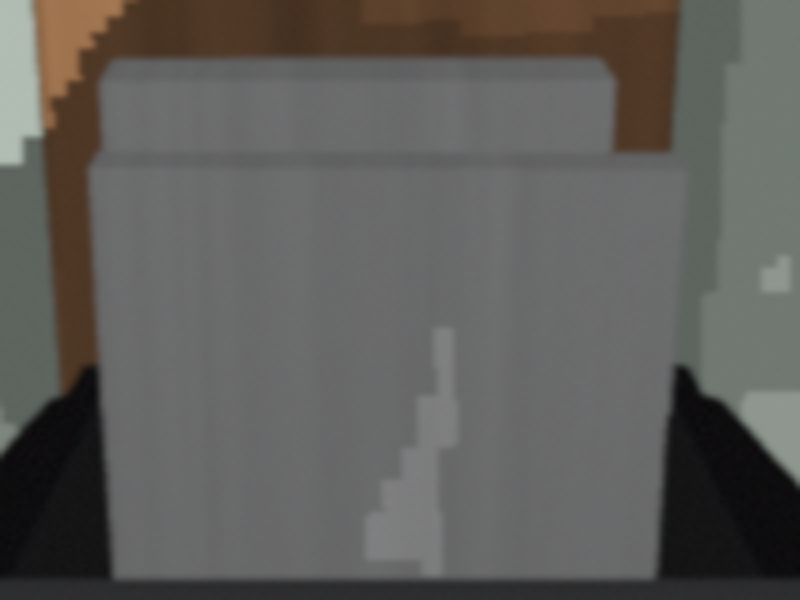

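View pics/s18.png

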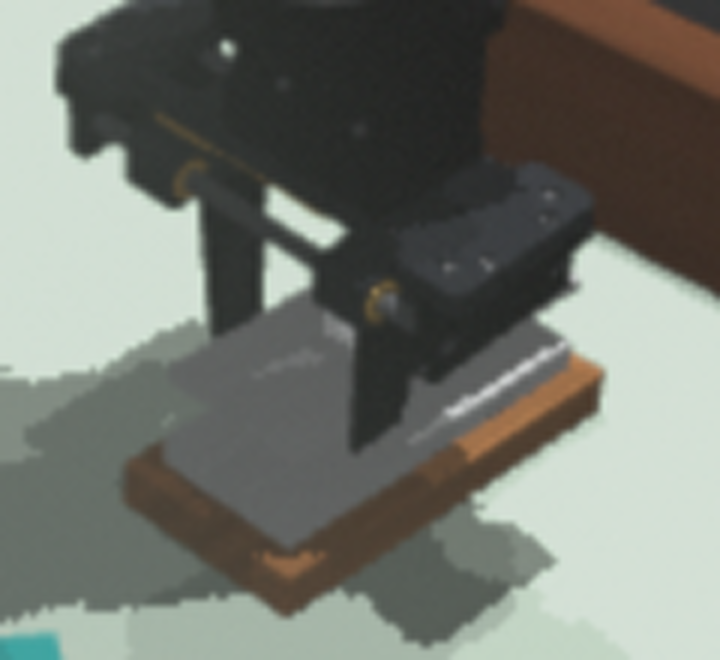

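View pics/t18.png

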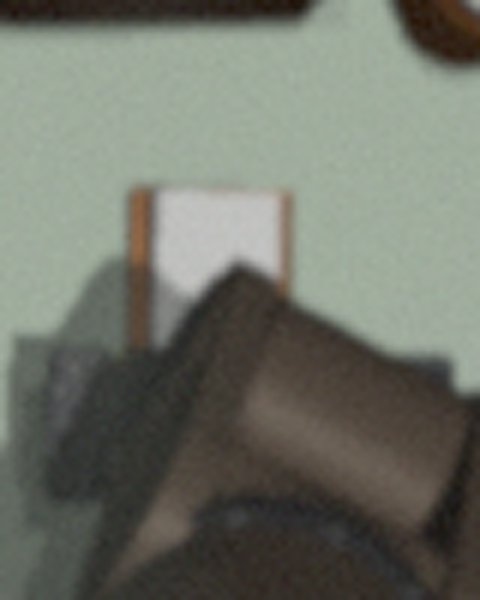

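```bash
cat > pl.py <<'E'
from h import *
np.set_printoptions(precision=1,suppress=True)
import sys
def go(k,pile,blank,zt,s=4.,o=(220,180)):
    p=pickle.load(open(k+".pkl","rb"))
    a=atz(p,np.array(pile)/s+o,32);b=atz(p,np.array(blank)/s+o,zt)
    print("pile",a,a.mean(0),np.arctan2(a[1,0]-a[0,0],a[1,1]-a[0,1])*-1)
    print("blank",b,b.mean(0),np.linalg.norm(b[1]-b[0]),np.arctan2(b[1,0]-b[0,0],b[1,1]-b[0,1])*-1)
    print("move (pile-blank)",a.mean(0)-b.mean(0))
E
python3 - <<'E'
from pl import *
go("w18",[[101,78],[616,78]],[[91,167],[687,167]],59.7)
E
```

```text
pile [[ 543.4 -220.3   32. ]
 [ 545.8 -160.5   32. ]] [ 544.6 -190.4   32. ] -0.039721680139671395
blank [[ 546.  -217.4   59.7]
 [ 548.4 -157.7   59.7]] [ 547.2 -187.5   59.7] 59.778361590505405 -0.0408419680196546
move (pile-blank) [ -2.6  -2.9 -27.7]
```

Request:
send_rows:
  plan: "2 -1.5 4 0 0; 2 -1.5 5 0 0; 0 0 3 0 0; 0 0 0 0 0; 0 0 0 0 0"

```text
t: 24.1
eef_pos: [582.5, -193.6, 36.3]
tcp_rot: [3.124, 0.089, 3.103]
ft_force: [-0.5, 0.3, -1.3]
opening: 0.626
```

```bash
python3 d.py 583 -194 27 3.10; python3 snap.py wrist w19 220 180 200 150 4; python3 snap.py side s19 330 240 120 110 6
```

```text
t 24.1 pos [ 582.5 -193.6   36.3] rpy [3.1238 0.0892 3.1027] F [-0.5  0.3 -1.3] -> d [ 0.3 -0.6  9.3] n 0.2 roll 0.0026650152047476006
[-0.45  0.67  1.8   0.09  0.6  -2.06] 0.6261506717728257
```

View pics/w19.png

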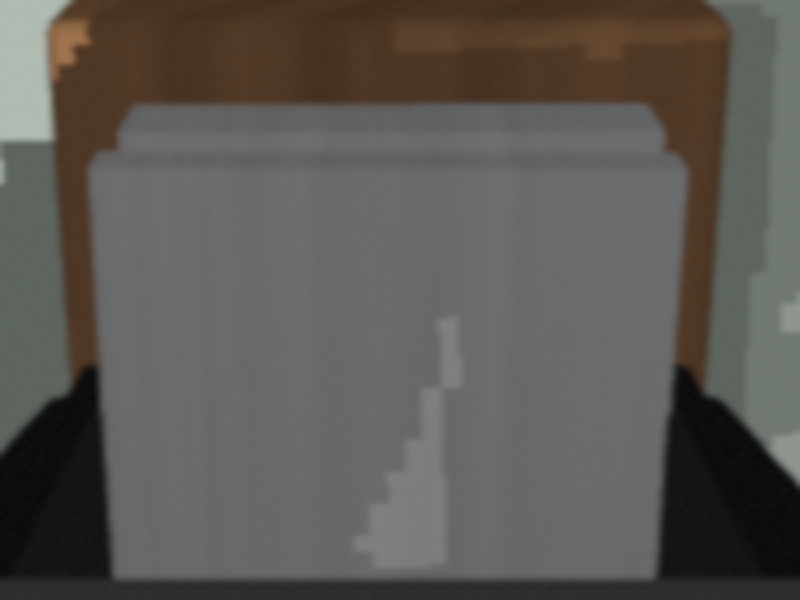

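View pics/s19.png

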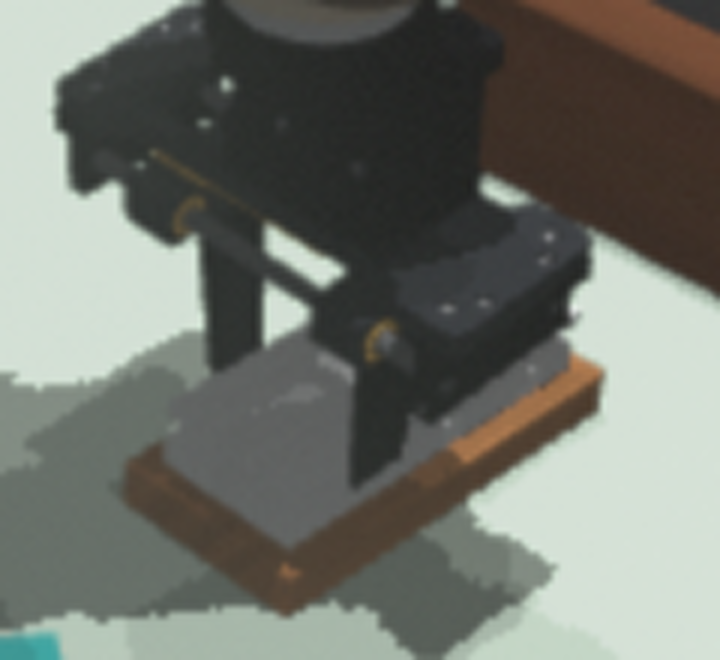

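Run:
```python
from pl import *
go("w19",[[117,131],[666,131]],[[90,167],[689,167]],47.8)
```

```text
pile [[ 543.6 -220.7   32. ]
 [ 546.1 -160.4   32. ]] [ 544.8 -190.5   32. ] -0.04085626669447705
blank [[ 542.9 -221.1   47.8]
 [ 545.4 -161.1   47.8]] [ 544.2 -191.1   47.8] 60.03622484712704 -0.041289309477166865
move (pile-blank) [  0.7   0.5 -15.8]
```

Request:
send_rows:
  plan: "0 0.3 4 0 0; 0 0 2.5 0 0; 0 0 1 0 0; 0 0 0 0 0"

```text
t: 24.6
eef_pos: [583.8, -193.0, 29.9]
tcp_rot: [3.124, 0.091, 3.103]
ft_force: [-0.4, -0.5, -2.3]
opening: 0.627
```

Request:
send_rows:
  plan: "0 0 0.8 0 0; 0 0 0.6 0 0; 0 0 0 0 0"

```text
t: 24.9
eef_pos: [583.9, -193.0, 29.7]
tcp_rot: [3.125, 0.092, 3.104]
ft_force: [-1.0, -0.4, -2.4]
opening: 0.629
```

Request:
send_rows:
  plan: "0 0 0.8 0 0; 0 0 0.8 0 0"

```text
t: 25.1
eef_pos: [584.1, -193.0, 29.4]
tcp_rot: [3.125, 0.092, 3.104]
ft_force: [-4.9, 0.9, 12.4]
opening: 0.628
```

```bash
python3 d.py 583 -194 27 3.10; python3 snap.py wrist w20 220 180 200 150 4; python3 snap.py side s20 330 240 120 110 6
```

```text
t 25.1 pos [ 584.1 -193.    29.4] rpy [3.125  0.0921 3.1038] F [-4.9  0.9 12.4] -> d [ 1.3 -1.1  2.2] n 0.1 roll 0.0038012576914492335
[-0.45  0.68  1.8   0.09  0.58 -2.06] 0.6277437261679633
```

View pics/w20.png

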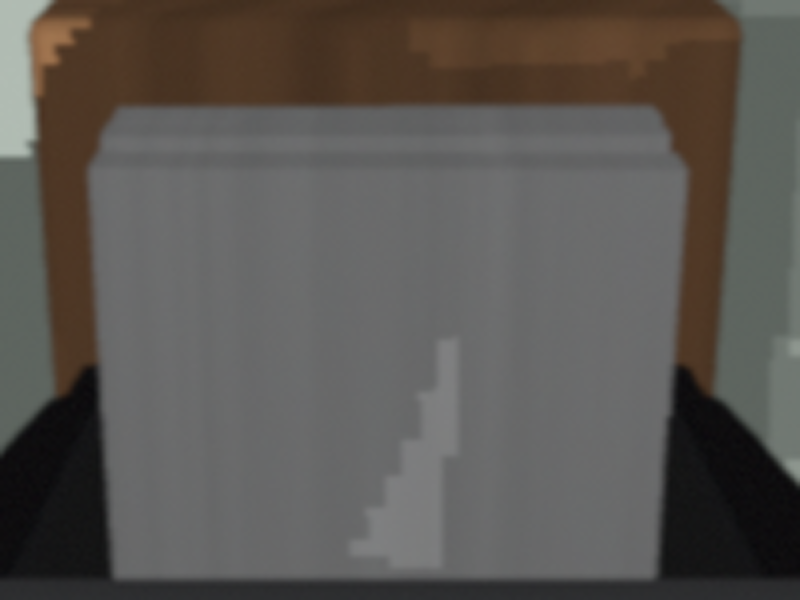

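View pics/s20.png

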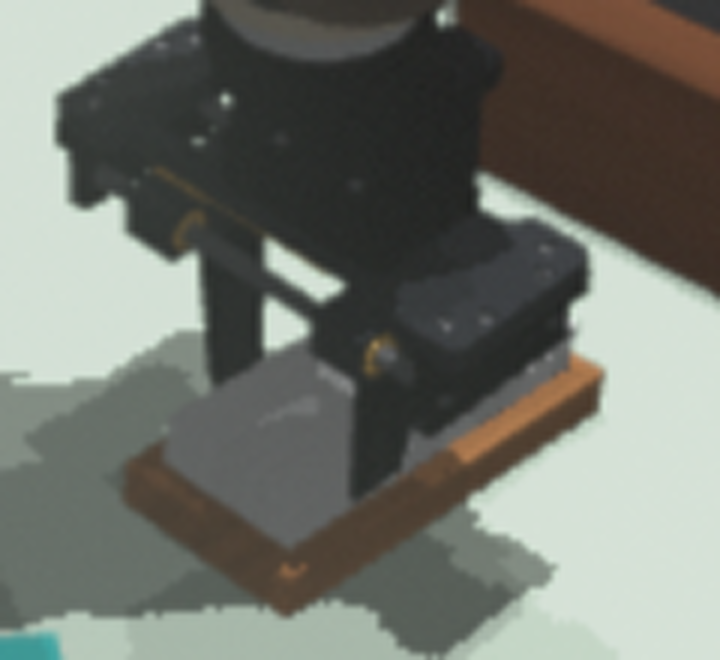

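Run:
```python
from pl import *
go("w20",[[101,135],[671,135]],[[89,167],[688,167]],40.9)
go("w20",[[101,135],[671,135]],[[89,167],[688,167]],42)
```

```text
pile [[ 543.7 -220.7   32. ]
 [ 546.  -160.8   32. ]] [ 544.9 -190.7   32. ] -0.03950516699273961
blank [[ 544.5 -220.6   40.9]
 [ 546.9 -160.7   40.9]] [ 545.7 -190.7   40.9] 59.97302854949206 -0.03986449293722976
move (pile-blank) [-0.8 -0.1 -8.9]
pile [[ 543.7 -220.7   32. ]
 [ 546.  -160.8   32. ]] [ 544.9 -190.7   32. ] -0.03950516699273961
blank [[ 544.1 -220.4   42. ]
 [ 546.5 -160.9   42. ]] [ 545.3 -190.7   42. ] 59.53746373048322 -0.03986449293722943
move (pile-blank) [ -0.5  -0.1 -10. ]
```

Request:
send_rows:
  plan: "0.1 0 0.7 0 0; 0.1 0 0.7 0 0; 0.1 0 0.7 0 0"

```text
t: 25.5
eef_pos: [584.1, -193.0, 29.4]
tcp_rot: [3.125, 0.094, 3.104]
ft_force: [-4.4, 1.3, 9.5]
opening: 0.629
```

```bash
python3 d.py 583 -194 27 3.10
```

```text
t 25.5 pos [ 584.1 -193.    29.4] rpy [3.1255 0.0935 3.104 ] F [-4.4  1.3  9.5] -> d [ 1.3 -1.   2.3] n 0.1 roll 0.003986623294709002
[-0.45  0.68  1.8   0.1   0.58 -2.06] 0.6290456429356832
```

Request:
send_rows:
  plan: "0.5 0 1 0 0; 0.4 0 1.1 0 0; 0.3 0 1.2 0 0"

```text
t: 25.8
eef_pos: [584.3, -193.0, 29.1]
tcp_rot: [3.127, 0.097, 3.104]
ft_force: [-4.4, 1.0, 14.6]
opening: 0.625
```

```bash
python3 d.py 583 -194 27 3.10;python3 snap.py wrist w21 220 180 200 150 4; python3 snap.py side s21 380 260 70 60 10
```

```text
t 25.8 pos [ 584.3 -193.    29.1] rpy [3.1265 0.0972 3.1043] F [-4.4  1.  14.6] -> d [ 1.4 -1.1  1.9] n 0.1 roll 0.00426193772932848
[-0.45  0.68  1.8   0.1   0.58 -2.06] 0.6247541866762186
```

View pics/s21.png

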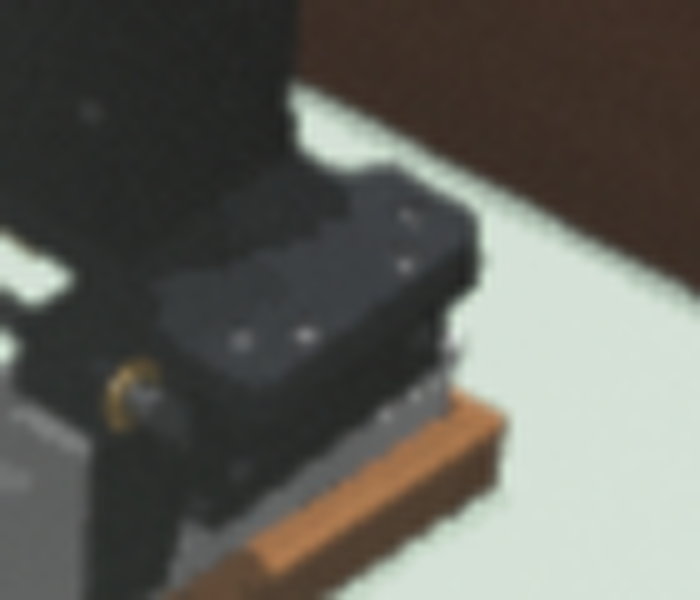

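View pics/w21.png

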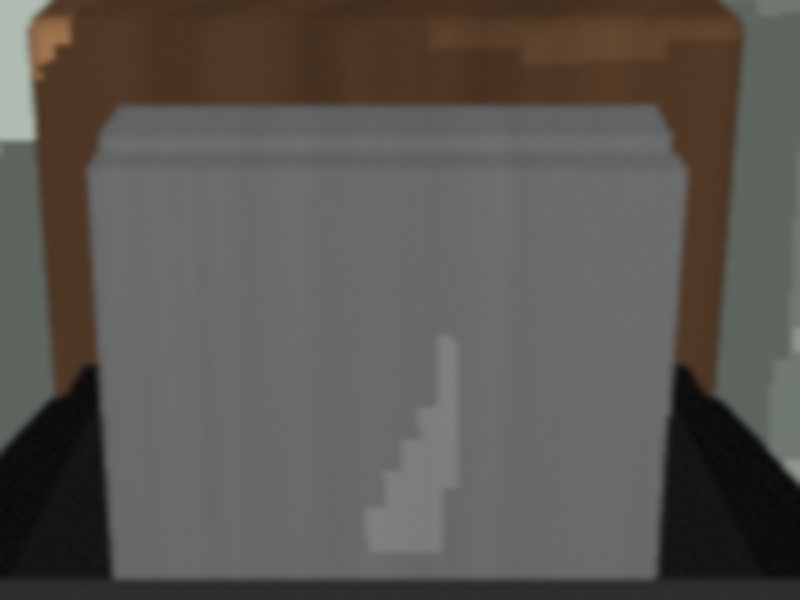

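Request:
send_rows:
  plan: "0.3 0 1.2 0 0; 0.3 0 1.2 0 0; 0.3 0 1.2 0 0; 0.3 0 1.2 0 0; 0.3 0 1.2 0 0; 0.3 0 1.2 0 0; 0.3 0 1.2 0 0; 0.3 0 1.2 0 0"

```text
t: 26.7
eef_pos: [584.6, -193.0, 28.6]
tcp_rot: [3.129, 0.106, 3.105]
ft_force: [-6.2, 1.4, 16.7]
opening: 0.63
```

```bash
python3 snap.py wrist w22 220 180 200 150 4
```

```text
(no output)
```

View pics/w22.png

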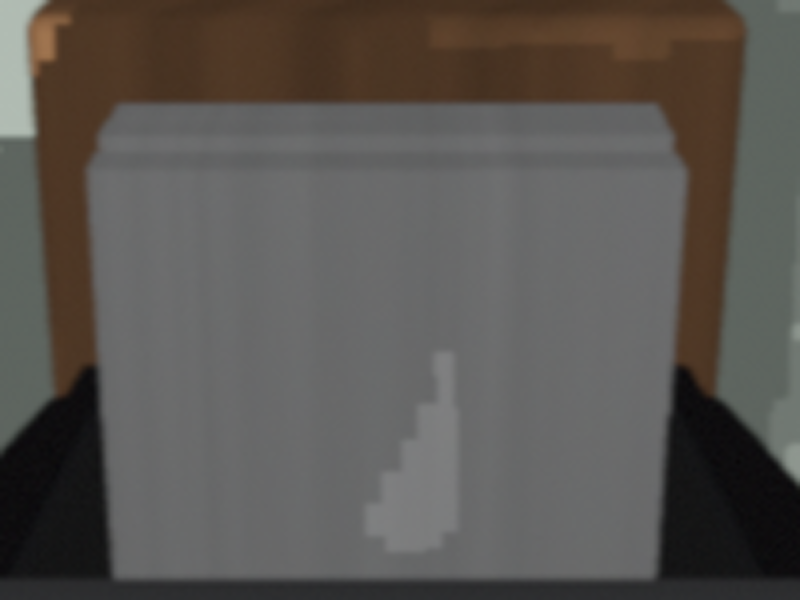

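Request:
send_rows:
  plan: "0.3 0 1.3 0 0; 0.3 0 1.3 0 0; 0.3 0 1.3 0 0; 0.3 0 1.3 0 0; 0.3 0 1.3 0 0; 0.3 0 1.3 0 0; 0.3 0 1.3 0 0; 0.3 0 1.3 0 0"

```text
t: 27.55
eef_pos: [584.9, -193.1, 28.1]
tcp_rot: [3.132, 0.115, 3.106]
ft_force: [-6.2, 2.0, 17.1]
opening: 0.627
```

Request:
send_rows:
  plan: "0.3 0 1.3 0 0; 0.3 0 1.3 0 0; 0.3 0 1.3 0 0; 0.3 0 1.3 0 0; 0.3 0 1.3 0 0; 0.3 0 1.3 0 0; 0.3 0 1.3 0 0; 0.3 0 1.3 0 0"

```text
t: 28.35
eef_pos: [585.2, -193.1, 27.8]
tcp_rot: [3.135, 0.123, 3.107]
ft_force: [-6.8, 1.9, 17.7]
opening: 0.627
```

```bash
python3 snap.py wrist w23 220 180 200 150 4
```

```text
(no output)
```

View pics/w23.png

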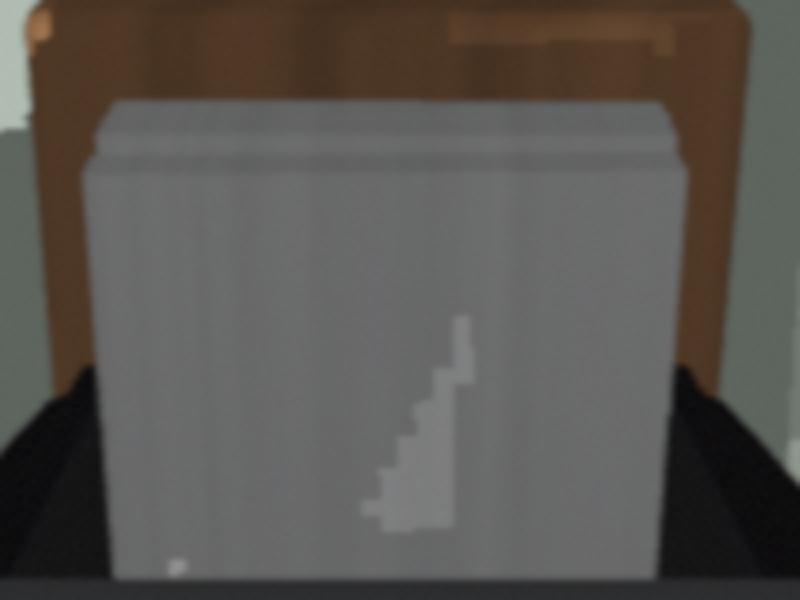

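```bash
python3 - <<'E'
from pl import *
for z in (38,39,40,41):go("w23",[[96,135],[678,135]],[[84,171],[688,171]],z)
E
python3 snap.py side s23 340 260 110 80 7
```

```text
pile [[ 544.  -220.8   32. ]
 [ 546.  -160.7   32. ]] [ 545.  -190.8   32. ] -0.034359395269858976
blank [[ 545.8 -221.3   38. ]
 [ 547.9 -160.7   38. ]] [ 546.9 -191.    38. ] 60.5632324018802 -0.0345291113674913
move (pile-blank) [-1.9  0.2 -6. ]
pile [[ 544.  -220.8   32. ]
 [ 546.  -160.7   32. ]] [ 545.  -190.8   32. ] -0.034359395269858976
blank [[ 545.5 -221.1   39. ]
 [ 547.6 -160.9   39. ]] [ 546.5 -191.    39. ] 60.159635249522665 -0.034529111367489825
move (pile-blank) [-1.5  0.2 -7. ]
pile [[ 544.  -220.8   32. ]
 [ 546.  -160.7   32. ]] [ 545.  -190.8   32. ] -0.034359395269858976
blank [[ 545.2 -220.8   40. ]
 [ 547.2 -161.1   40. ]] [ 546.2 -191.    40. ] 59.75603809716516 -0.034529111367490206
move (pile-blank) [-1.2  0.2 -8. ]
pile [[ 544.  -220.8   32. ]
 [ 546.  -160.7   32. ]] [ 545.  -190.8   32. ] -0.034359395269858976
blank [[ 544.8 -220.6   41. ]
 [ 546.9 -161.3   41. ]] [ 545.8 -191.    41. ] 59.352440944807626 -0.03452911136749061
move (pile-blank) [-0.8  0.2 -9. ]
```

View pics/s23.png

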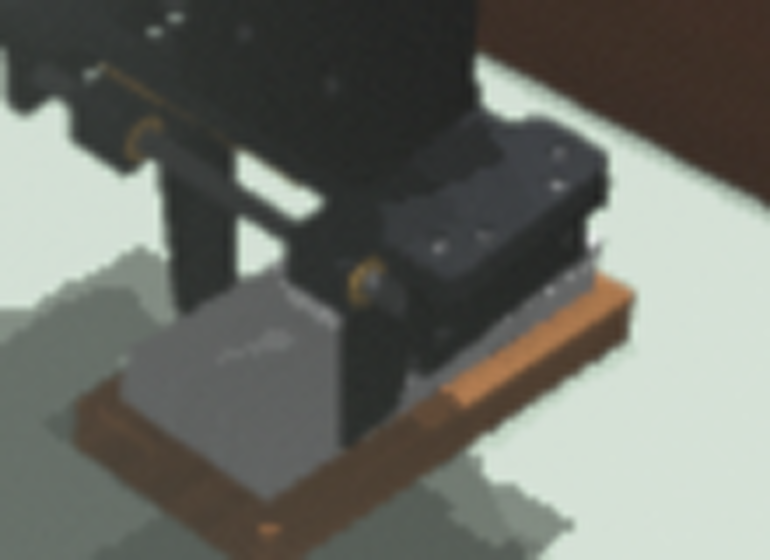

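Request:
send_rows:
  plan: "0 0 0 0 0; 0 0 0 0 80; 0 0 0 0 80; 0 0 0 0 80; 0 0 0 0 80; 0 0 0 0 80; 0 0 0 0 80; 0 0 0 0 80"

```text
t: 29.25
eef_pos: [585.8, -193.2, 27.3]
tcp_rot: [3.135, 0.125, 3.107]
ft_force: [-0.2, -0.0, 0.0]
opening: 0.846
```

```bash
python3 snap.py wrist w24 200 160 240 170 3.3;python3 snap.py side s24 340 260 110 80 7
```

```text
(no output)
```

View pics/w24.png

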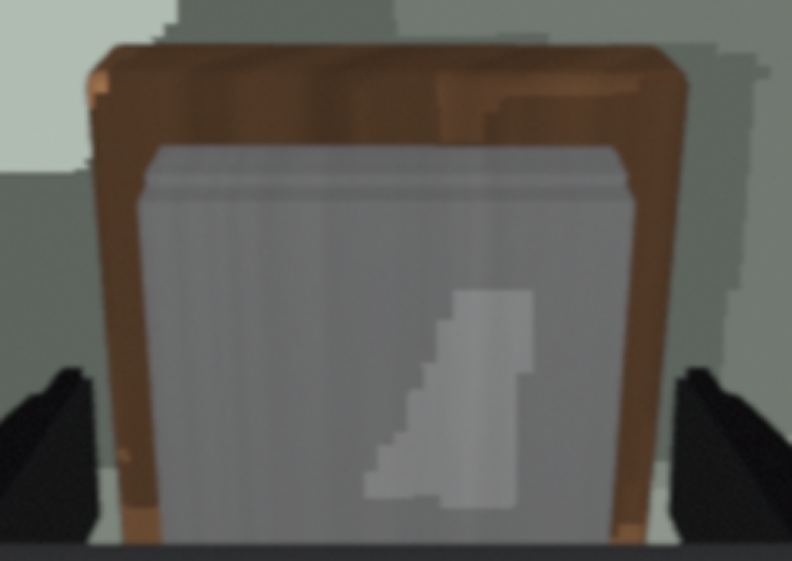

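View pics/s24.png

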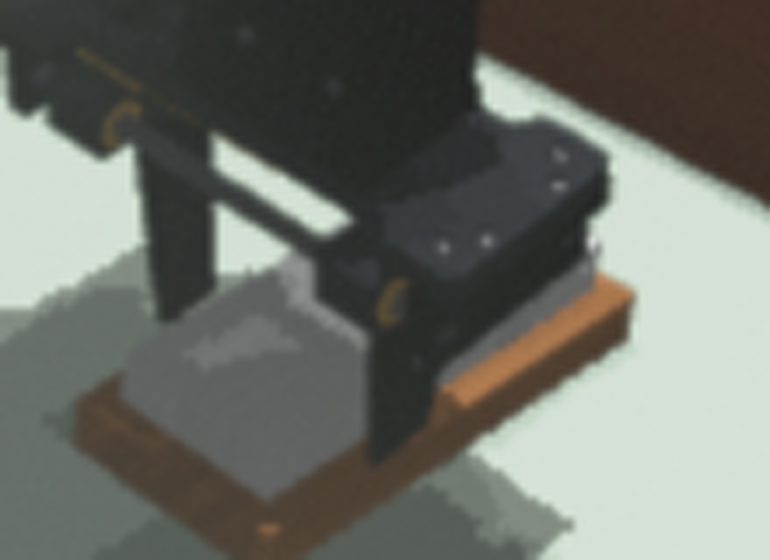

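Request:
send_rows:
  plan: "0 0 -5 0 80; 0 0 -10 0 80; 0 0 -20 0 80; 0 0 -25 0 80; 20 0 -25 0 80; 30 0 -20 0 80; 30 0 0 0 80; 30 0 0 0 80"

```text
t: 30.15
eef_pos: [462.5, -189.9, 126.5]
tcp_rot: [3.139, 0.13, 3.11]
ft_force: [0.1, -0.6, -0.6]
opening: 0.843
```

Request:
send_rows:
  plan: "30 0 -10 0 80; 30 0 -10 0 80; 0 0 0 0 80; 0 0 0 0 80"

```text
t: 30.55
eef_pos: [395.2, -187.2, 141.9]
tcp_rot: [3.14, 0.132, 3.108]
ft_force: [0.1, -1.2, -0.2]
opening: 0.842
```

```bash
python3 snap.py wrist w25 200 160 240 180 3.3;python3 snap.py side s25 330 270 120 80 6;python3 snap.py top t25 350 180 80 100 6; python3 snap.py side s25f 0 0 640 480 1.2
```

```text
(no output)
```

View pics/s25.png

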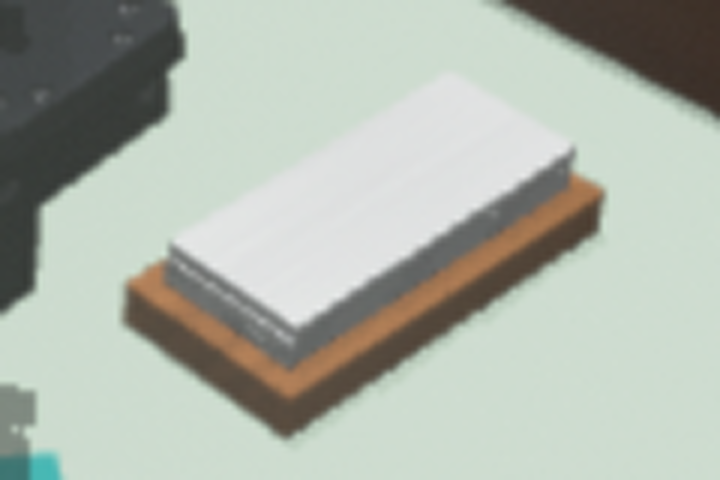

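View pics/t25.png

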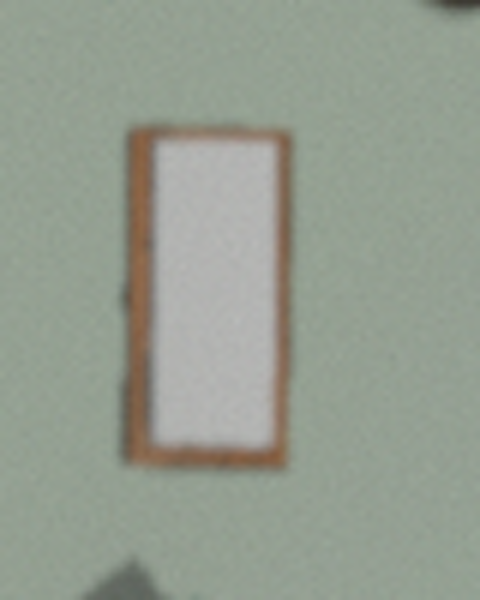

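View pics/s25f.png

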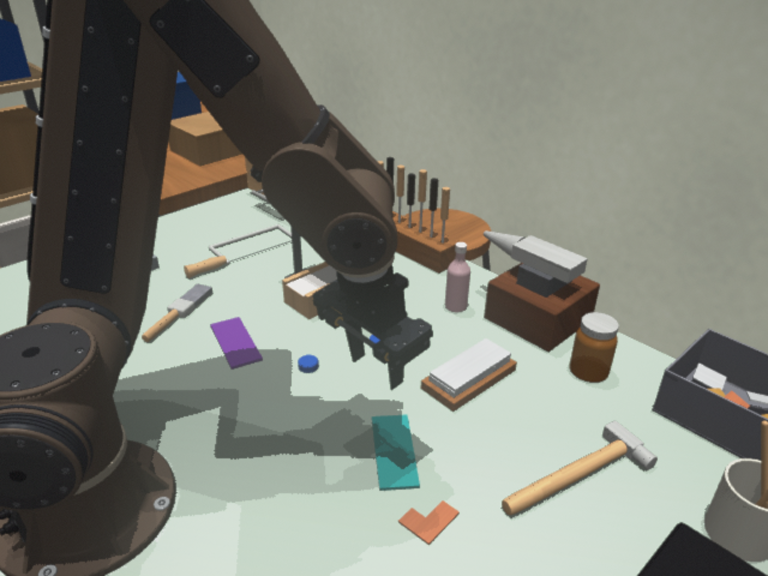

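View pics/w25.png

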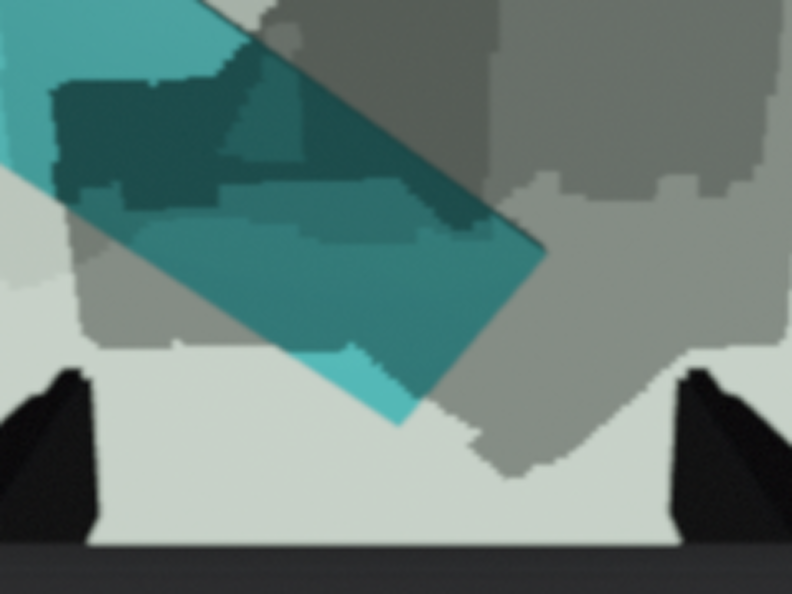

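Run:
```python
from h import *
np.set_printoptions(precision=1,suppress=True)
s=pickle.load(open("s25.pkl","rb"))
a=atz(s,np.array([[172,243],[298,330],[576,150],[450,71]])/6+[330,270],38)
print(a,a.mean(0),np.arctan2(*(a[3]-a[0])[[1,0]]))
s0=pickle.load(open("side0.pkl","rb"))
b=atz(s0,np.array([[165,258],[291,345],[573,165],[448,87]])/6+[330,270],32);print(b.mean(0))
# pile-top bottom corners compare stays
```

```text
[[ 547.3 -163.3   38. ]
 [ 544.8 -223.    38. ]
 [ 693.2 -228.1   38. ]
 [ 697.5 -167.    38. ]] [ 620.7 -195.4   38. ] -0.024260546607085258
[ 618.9 -195.3   32. ]
```

Offset is about 2 mm in x and about 0 in y. The pile hasn't moved and the blank is flat and at rest, so I'm handing in.

```bash
python3 -c "
from cell import env,job_done
print(env.state()['t'],env.state()['qvel'].round(4)); print(job_done())"
```

```text
30.75 [-0.0002  0.0062  0.0045  0.0009 -0.001  -0.0005]
the job is handed in; nothing more can be done
None
```

The blank is on top of the pile, lying flat, and I handed the job in at about 30.8 s of the 67 s allowed.

**What I did**
- **Slide out:** The interface gives no way to command a lean, so I couldn't reach under the light as the task suggested. Instead I pressed the shut fingertips on the front strip of the blank (about 5–10 N) in five short strokes in front of the light, giving roughly 55 mm of overhang.
- **Grip and regrip:** I gripped the long sides and lifted it. The fingers then reached too far below the blank and would have hit the pile's stand. So I set it back on the tray, took it again 8 mm higher, and lifted it once more.
- **Placing:** I lined it up with the pile using the wrist camera, lowered it while held, and opened the fingers.

**Last checks**
- **Position:** In the side camera the blank's centre is about 2 mm along the length and about 0 mm across from the pile's centre. Its length measures about 1 degree off the pile's.
- **Pile:** Wrist views up to release, with the blank in contact, show the pile within about 0.5 mm of where it was. I did not re-measure it after letting go.
- **Bystanders:** The ones I could see in the last side view look unmoved. I did not measure them.

**What did not match**
- **Early contact:** The blank met the pile about 3 mm higher than expected, probably because its far end hung low in the grip. I pressed lightly (under 20 N) to level it, and the front edge settled the last 1–2 mm when released.
- **Camera disagreement:** The cameras differed by up to 5 mm sideways at the tray. For the grasp and placing I relied on wrist views showing the blank and its target together.

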